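Pack the block planes into their case after the lesson

TASK

Pack the block planes away: raise the case's stiff lid until it stands upright by itself (do not throw it right back), and with it standing there set every plane lying on the bench down on its sole in a bay of its own, lengthwise from front to back. Then bring the lid down fully shut without slamming it, and only after that swing both clamps over so that they lie flat on the lid. Leave the hammer, the offcut and the try square where they are.

Things in the scene. Friction and masses are not known exactly. Their poses are not given: they have to be found in the camera images.
- case: Open plywood tool case, fixed to the bench, 182 (x) by 302 (y) by 70 high outside, walls and floor 6 mm; origin under its centre on the bench. Front (-x, towards the robot) carries the clamps, the lid is hinged on the far (+x) rim. Inside, three low dividers (6 thick, 22 high above the floor) part it along y into four bays, each 68 wide (y) and 170 long (x)
- lid (a joint): Angle of the case's plywood lid in rad: 0 = shut flat on the rim, 1.571 = upright, 2.3 = thrown right back. Stiff hinge (about 3 to 5 N at the handle): it stays wherever it is left. The lid is 182 by 302 by 10 mm; shut, its top is at z = 80 mm
- lid_hinge (a point): Middle of the lid's hinge line (the line runs along case y), at case x = +91, z = 70 mm
- lid_bar (a point): Middle of the lid's handle: a round steel bar 12 mm thick and 110 long along case y, carried 42 mm out from the lid's front edge in the plane of the lid by a strut at each end, so that a finger fits between bar and lid edge (36 mm gap). 224 mm from the hinge line, and 5 mm on the upper side of it when shut
- clamp_right (a joint): Bent steel clamp, 30 wide, right (-y) of the case front. Rad: 0 = tongue flat on the shut lid; grows swinging out to the robot (limit 1.8; 1.57: tongue upright). Stays where left (2 N). Pivot along case y at case x -105, y -105, z 62 mm. At 0, from the pivot: strap up to z 29.5, tongue from x -5 to +60, z 19.5 to 29.5 mm. Push it over and press down with closed fingers
- clamp_right_tip (a point): Free end of the right clamp's tongue, mid-thickness
- clamp_left (a joint): Bent steel clamp, 30 wide, left (+y) of the case front. Rad: 0 = tongue flat on the shut lid; grows swinging out to the robot (limit 1.8; 1.57: tongue upright). Stays where left (2 N). Pivot along case y at case x -105, y +105, z 62 mm. At 0, from the pivot: strap up to z 29.5, tongue from x -5 to +60, z 19.5 to 29.5 mm. Push it over and press down with closed fingers
- clamp_left_tip (a point): Free end of the left clamp's tongue, mid-thickness
- bay0 (a point): Centre of the floor of bay 0 of the case (bay 0 is at the -y end), at case y = -111, z = 6 mm; axes as the case
- bay1 (a point): Centre of the floor of bay 1 of the case (bay 0 is at the -y end), at case y = -37, z = 6 mm; axes as the case
- bay2 (a point): Centre of the floor of bay 2 of the case (bay 0 is at the -y end), at case y = 37, z = 6 mm; axes as the case
- bay3 (a point): Centre of the floor of bay 3 of the case (bay 0 is at the -y end), at case y = 111, z = 6 mm; axes as the case
- plane0: Block plane, standing on its sole: dark steel body 150 (x) by 54 (y) by 20 high (low cheeks to 33), with a wooden grip ridge on top along x, 64 long, 22 wide, from z = 20 to 56 mm, centred at x = -6; small brass knob at the +x end. Origin at the centre of the sole, z up. About 0.45 kg. Two to four planes are present (None if absent)
- plane1: Block plane, standing on its sole: dark steel body 150 (x) by 54 (y) by 20 high (low cheeks to 33), with a wooden grip ridge on top along x, 64 long, 22 wide, from z = 20 to 56 mm, centred at x = -6; small brass knob at the +x end. Origin at the centre of the sole, z up. About 0.45 kg. Two to four planes are present (None if absent)
- plane2: Block plane, standing on its sole: dark steel body 150 (x) by 54 (y) by 20 high (low cheeks to 33), with a wooden grip ridge on top along x, 64 long, 22 wide, from z = 20 to 56 mm, centred at x = -6; small brass knob at the +x end. Origin at the centre of the sole, z up. About 0.45 kg. Two to four planes are present (None if absent)
- plane3: Block plane, standing on its sole: dark steel body 150 (x) by 54 (y) by 20 high (low cheeks to 33), with a wooden grip ridge on top along x, 64 long, 22 wide, from z = 20 to 56 mm, centred at x = -6; small brass knob at the +x end. Origin at the centre of the sole, z up. About 0.45 kg. Two to four planes are present (None if absent)
- hammer: Hammer lying on the bench beyond the planes, a bystander
- offcut: Pine offcut 200 x 45 x 35 lying on the bench beyond the case, a bystander
- square: Try square lying flat on the bench at the right, a bystander

How it is judged:
By the outcome, as a careful person would: the job done as asked, in the order asked, and still so for the second after the job is handed in, with the robot touching nothing.
Of plane0, plane1, plane2, plane3 only 2 to 4 are there at a start; the rules pass over those that are not, and their reading is None.
At some moment in a run one of plane0, plane1, plane2, plane3 may be knocked a few centimetres aside while the robot is not near it.
It also fails if it takes over 210 s, if anything falls off the work surface, if the arm or the gripper's body presses on something with over 40 N, if the wrist force passes 120 N, or if a joint passes its speed limit or range.

ROBOT

A 7-joint arm with a two-finger parallel gripper is mounted at the origin on the work surface. World frame = base frame: x ahead of the robot, y to its left, z up, the work surface at z = 0. Lengths are in m, angles in rad, forces in N, time in s.
With the tool pointing down it reaches from about 0.35 to 0.9 m from the base axis. Payload 8.1 kg.
Tool frame: the origin (TCP) lies on the mounting face of the last link; the fingertips stand 178 mm ahead of it and the grasp point (between the pads) lies 159 mm ahead of it; z points along the fingers, y is the line along which they close (so a half turn about z gives the same grasp; the last joint's range is limited). The gripper opens to 92 mm and grips with 3 to 60 N. Pads are 19 mm wide; open, the fingers measure 130 mm over their backs; the gripper's body (75 mm by 190 mm) begins 47 mm behind the grasp point.
Start: joints at [-1.28, 0.434, 0.025, 1.573, -0.012, 1.134, -0.075], TCP at [0.24, 0.577, 0.405] pointing down, gripper open.
Joint ranges: [-2.62, 2.62], [-0.44, 2.09], [-1.27, 1.32], [0.08, 2.57], [-1.32, 4.46], [0.12, 2], [-2.74, 2.74]. Speed limits (rad/s): [2.22, 2.22, 3.01, 3.01, 3.14, 3.14, 3.14].

INTERFACE

Orientations are given as [roll, pitch, yaw] about the fixed x, y, z axes, in that order (R = Rz(yaw) Ry(pitch) Rx(roll)).
In Python, from cell import monitor, grab_frame, get_calibration, job gives the robot as it stands.
- The arm moves only by the tool play_rows, never from a script. Its argument "targets" is one flat list of numbers, 7 for each row, row after row: the turn, a rotation vector about the tool's x, y, z in degrees, then the shift along the tool's x, y, z in units of 40 mm (1.0 is 40 mm), then the finger opening in mm, from 0 to 91.8. A call has 1 to 5 rows; each row is the pose to reach, as a shift and turn from the pose commanded when the call began, along the tool's axes at that moment; what a row does not reach only later rows make up. A row lasts 1/12 s, in which the tool goes at most 41.7 mm and 7.16 degrees, less where a joint would pass 70% of its speed; a pose out of reach is approached as far as the arm can. A call with a gripper value outside its range is refused whole. The fingers move at their own pace and stop on an object; "squeeze" is the grip in N (left out, the last holds). Time passes only in rows, so rows that repeat a pose let the fingers close. It gives the time, the measured TCP pose, the force, the opening and the grip force at its end, in the units of the state.
- monitor.get_state(): the state, without advancing time (a new reading comes with each control period).
- grab_frame(name): name is "side" or "top"; returns the picture (384x512x3 uint8, blue, green, red); there is no depth.
- get_calibration(name): a dict with "camera_matrix" (3x3 intrinsics, pixels), "k1" (the pictures are not rectified: a ray, as slopes to the right and down, at radius r is drawn at 1 + k1 r^2 times it, then the intrinsics apply), "extrinsics" (4x4, takes a point from world to camera coordinates). Camera axes: x right, y up, looking along -z (the intrinsics and any distortion apply to the point x, -y, -z); pixel columns grow to the right and rows downward; lengths in m; the calibration is good to about 2 mm. A picture is of the moment at which its call begins. get_calibration takes no time and is no camera call.
- job.finish_job(): hands the job in; it is judged then, once.
The state is a dict: "time_s": time; "joints": joint angles; "qd": joint speeds; "tau": joint torques, N m; "position": TCP position; "ee_rot": TCP orientation; "force": force on the tool from outside, world axes, zero at the start; "torque": the same for the moment, N m; "gripper_width": opening from 0.0 (shut) to 1.0 (fully open); "finger_force": force on a finger pad.
Only numpy, scipy, OpenCV 4.12 (cv2) and the standard library are available. Lean on these libraries where they do the work, as an engineer would, in place of code of your own. Each camera call takes 0.05 s, during which the arm holds its last target. There are 200 camera calls.

## Working session

There is one attempt and no reset: what is moved stays moved. The work goes in short steps, Python scripts to look and compute and a tool call to move; the robot and the scene stay as the last step left them, time stands still between calls to the robot, and variables do not carry over. Pictures are saved under pics/ and viewed, at most 14 in all, crops included, and the job is handed in when it is done.

Besides the shell and the picture viewer there is one more tool, called after "Request:" by a JSON object that holds its "fn" and its "kwargs". play_rows: Moves the arm, as the interface text tells. Its arguments: {"type":"object","properties":{"targets":{"type":"array"},"squeeze":{"type":"number"}},"required":["targets"]}

```bash
mkdir -p pics; ls; cat > h.py <<'E'
import numpy as np, cv2
from cell import monitor, grab_frame, get_calibration, job
from scipy.spatial.transform import Rotation as R
def ray(name,px):
    c=get_calibration(name);K=np.array(c["camera_matrix"]);E=np.array(c["extrinsics"]);k=c["k1"]
    s=np.array([(px[0]-K[0,2])/K[0,0],(px[1]-K[1,2])/K[1,1]]);u=s.copy()
    for _ in range(20): u=s/(1+k*(u@u))
    d=E[:3,:3].T@np.array([u[0],-u[1],-1]);o=-E[:3,:3].T@E[:3,3]
    return o,d
def onz(name,px,z):
    o,d=ray(name,px);return o+d*(z-o[2])/d[2]
def two(p,q,n1="top",n2="side"):
    o1,d1=ray(n1,p);o2,d2=ray(n2,q)
    A=np.c_[d1,-d2];t=np.linalg.lstsq(A,o2-o1,rcond=None)[0]
    a=o1+d1*t[0];b=o2+d2*t[1];return (a+b)/2,np.linalg.norm(a-b)
def proj(name,P):
    c=get_calibration(name);K=np.array(c["camera_matrix"]);E=np.array(c["extrinsics"])
    p=E[:3,:3]@np.array(P)+E[:3,3];u=np.array([p[0],-p[1]])/-p[2];u=u*(1+c["k1"]*(u@u))
    return u[0]*K[0,0]+K[0,2],u[1]*K[1,1]+K[1,2]
def pose():
    s=monitor.get_state();return s,np.array(s["position"])
E
python3 - <<'E'
from h import *
for n in("top","side"):
    f=grab_frame(n);cv2.imwrite(f"pics/{n}0.png",f);cv2.imwrite(f"pics/{n}0b.png",cv2.resize(f,(800,600),interpolation=cv2.INTER_CUBIC))
    c=get_calibration(n);print(n,ray(n,(256,192)),c["k1"],c["camera_matrix"])
print(monitor.get_state())
E
```

```text
pics
top (array([ 0.45966402, -0.04687637,  1.28594021]), array([ 0.0980475 ,  0.00616539, -0.99519403])) -0.09656553895033605 [[400.24095544   0.         254.09862629]
 [  0.         400.24095544 194.52879679]
 [  0.           0.           1.        ]]
side (array([ 0.39391298, -0.7771139 ,  0.90705359]), array([ 0.20574206,  0.64984053, -0.73185615])) -0.0019867864437710363 [[362.77856245   0.         250.44399845]
 [  0.         362.77856245 192.42565582]
 [  0.           0.           1.        ]]
{'time_s': 0.1, 'joints': array([-1.27960147,  0.43515026,  0.02499543,  1.57399132, -0.01159571,
        1.13401099, -0.07508763]), 'qd': array([ 0.0001597 , -0.00045018,  0.00040071, -0.00292066, -0.00128675,
        0.00017694,  0.00031043]), 'tau': array([ 2.71552795e-03, -6.69122815e+01,  9.87879597e-01, -3.15145469e+01,
       -6.04897365e-02,  3.74064466e-02,  8.47850310e-05]), 'position': array([0.23976973, 0.57695726, 0.40403114]), 'ee_rot': array([-3.14018482e+00,  1.41776242e-04,  2.74772303e+00]), 'force': array([-0.12918596, -0.55179089,  0.85559948]), 'torque': array([-0.02046056, -0.00313801, -0.00139377]), 'finger_force': 0.0, 'gripper_width': 0.9983506259880726}
```

View pics/top0b.png

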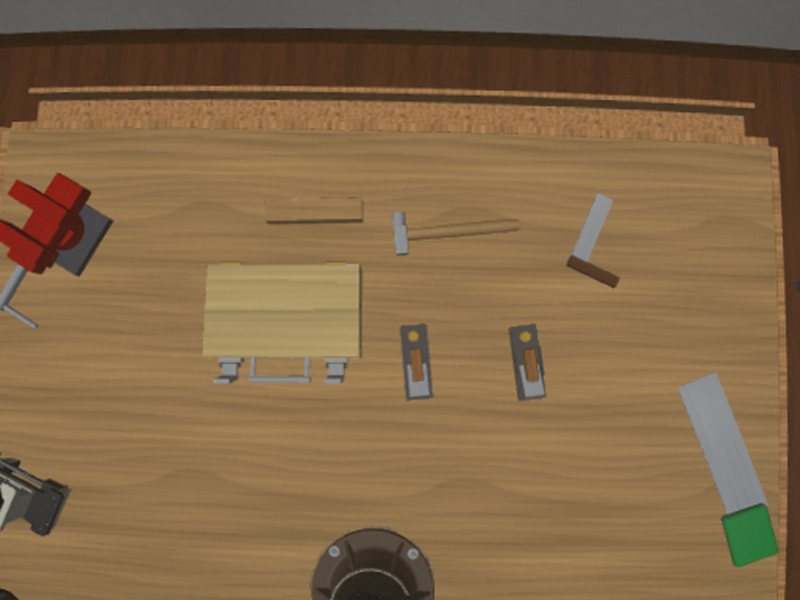

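View pics/side0b.png

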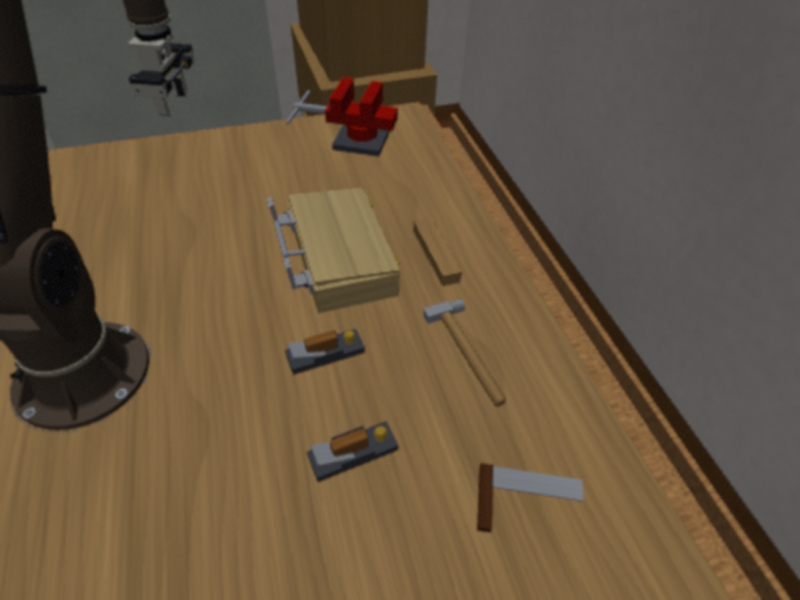

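Top view: the case is at px(800-scale) (203–360, 264–357), with the bar at (280,380) and the clamps at (228,370) and (337,370) standing upright. There are two planes, at (416,362) and (527,362), knobs facing away from the robot. The side view agrees.

```bash
cat > meas.py <<'E'
from h import *
def planes(f):
    hsv=cv2.cvtColor(f,cv2.COLOR_BGR2HSV)
    gray=((hsv[...,1]<60)&(hsv[...,2]<185)).astype(np.uint8)
    grip=((hsv[...,0]<16)&(hsv[...,1]>140)&(hsv[...,2]>60)).astype(np.uint8)
    kn=((hsv[...,0]>18)&(hsv[...,0]<30)&(hsv[...,1]>170)&(hsv[...,2]>120)).astype(np.uint8)
    for nm,m,z,lo,hi in(("body",gray,.02,300,2500),("grip",grip,.056,60,500),("knob",kn,.045,10,120)):
        n,l,st,ce=cv2.connectedComponentsWithStats(m)
        for i in range(1,n):
            if not lo<st[i,4]<hi or not 150<ce[i][1]<280 or ce[i][0]<100: continue
            r=cv2.minAreaRect(np.argwhere(l==i)[:,::-1].astype(np.float32))
            P=np.array([onz("top",p,z) for p in cv2.boxPoints(r)])
            e=P[1]-P[0];g=P[2]-P[1]
            if np.linalg.norm(g)>np.linalg.norm(e): e,g=g,e
            yaw=np.degrees(np.arctan2(e[1],e[0]));yaw=(yaw+90)%180-90
            print(nm,ce[i].round(1),P.mean(0).round(4),"len",np.linalg.norm(e).round(3),np.linalg.norm(g).round(3),"yaw",yaw.round(1))
if __name__=="__main__":
    f=cv2.imread("pics/top0.png");planes(f)
    hsv=cv2.cvtColor(f,cv2.COLOR_BGR2HSV)
    print(hsv[195,180],hsv[300,180],hsv[232,267],hsv[216,263])
    roi=f[160:260,120:245];cv2.imwrite("pics/case0.png",cv2.resize(roi,None,fx=6,fy=6,interpolation=cv2.INTER_CUBIC))
E
python3 meas.py
```

```text
body [266.1 232.5] [ 0.4611 -0.074   0.02  ] len 0.148 0.052 yaw 6.0
body [337.1 232.6] [ 0.4662 -0.3005  0.02  ] len 0.148 0.057 yaw 8.2
grip [266.1 232.9] [ 0.4557 -0.074   0.056 ] len 0.056 0.017 yaw 6.5
grip [339.5 233.3] [ 0.4606 -0.2988  0.056 ] len 0.057 0.02 yaw 10.1
[ 20 100 176] [ 17 120 142] [ 15 153 130] [ 21 166 160]
```

View pics/case0.png

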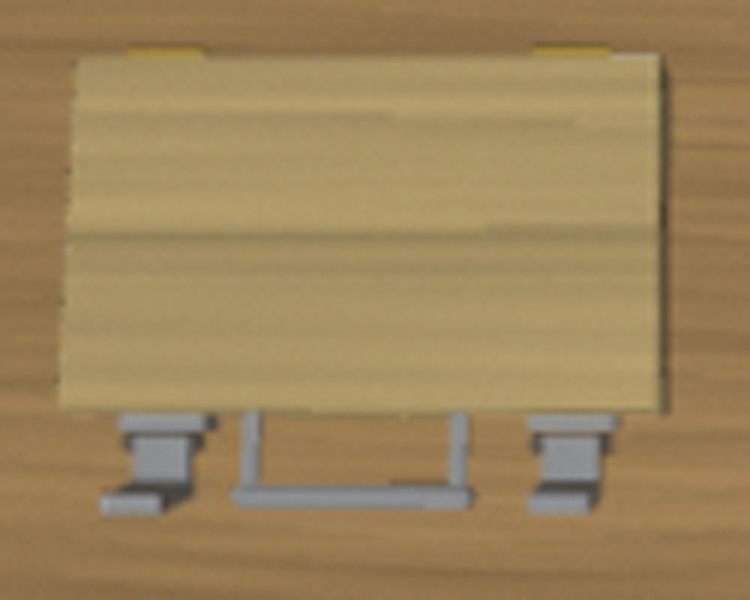

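Crop: lid corners at FL (60,409), FR (663,411), BL (80,57), BR (660,55); bar (233–473, 497).

```bash
python3 - <<'E'
from h import *
C=[(60,409),(663,411),(80,57),(660,55)]
P=[onz("top",(120+x/6-.4,160+y/6-.4),.08) for x,y in C]
P=np.array(P);print(P.round(4))
d=lambda a,b:np.linalg.norm(P[a]-P[b]).round(4)
print("w",d(0,1),d(2,3),"l",d(0,2),d(1,3))
v=P[0]-P[1];w=P[2]-P[3];v=v+w;yaw=np.arctan2(-v[0],v[1])
c=P.mean(0);print("c",c,"yaw deg",np.degrees(yaw))
print("bar ends",[onz("top",(120+x/6-.4,160+497/6-.4),.081) for x in(233,473)])
def W(x,y,z):
    return [c[0]+x*np.cos(yaw)-y*np.sin(yaw),c[1]+x*np.sin(yaw)+y*np.cos(yaw),z]
for n,p in dict(bar=(-.133,0,.075),hinge=(.091,0,.07),b0=(0,-.111,.006),b1=(0,-.037,.006),b2=(0,.037,.006),b3=(0,.111,.006),cr=(-.105,-.105,.062),cl=(-.105,.105,.062)).items():print(n,np.round(W(*p),4),np.round(proj("side",W(*p)),0))
E
```

```text
[[0.4597 0.3421 0.08  ]
 [0.4675 0.0357 0.08  ]
 [0.64   0.3414 0.08  ]
 [0.6476 0.0428 0.08  ]]
w 0.3065 0.2986 l 0.1803 0.1803
c [0.55368481 0.19050449 0.08      ] yaw deg 1.4627575666569614
bar ends [array([0.41822727, 0.25097314, 0.081     ]), array([0.42192229, 0.12956789, 0.081     ])]
bar [0.4207 0.1871 0.075 ] [180. 157.]
hinge [0.6447 0.1928 0.07  ] [242. 146.]
b0 [0.5565 0.0795 0.006 ] [226. 185.]
b1 [0.5546 0.1535 0.006 ] [221. 171.]
b2 [0.5527 0.2275 0.006 ] [216. 158.]
b3 [0.5509 0.3015 0.006 ] [212. 146.]
cr [0.4514 0.0829 0.062 ] [194. 179.]
cl [0.446  0.2928 0.062 ] [183. 140.]
```

```bash
cat >> h.py <<'E'
def plan(wps,start=None,per=.15,deg=30):
    """wps: grasp-point world x,y,z and direction (deg) of closing axis (mod 180). prints calls"""
    s=monitor.get_state()
    if start is None:
        p=np.array(s["position"]);Rm=R.from_euler("xyz",s["ee_rot"])
    else:
        p=np.array(start[:3])+[0,0,.159];a=np.radians(start[3]+90);Rm=R.from_euler("xyz",[np.pi,0,a])
    print("t",round(s["time_s"],2),"g",(p+Rm.apply([0,0,.159])).round(4),"ydir",np.degrees(np.arctan2(*Rm.as_matrix()[[1,0],1])).round(2))
    for w in wps:
        y=Rm.as_matrix()[:,1];cur=np.degrees(np.arctan2(y[1],y[0]))
        alt=[w[3],w[3]+180] if len(w)<5 else [w[3]]
        dd=min([((a-cur+180)%360)-180 for a in alt],key=abs)
        Rt=R.from_euler("xyz",[np.pi,0,np.radians(cur+dd+90)]);pt=np.array(w[:3])+[0,0,.159]
        n=max(1,int(np.ceil(max(np.linalg.norm(pt-p)/per,abs(dd)/deg))))
        rv=(Rm.inv()*Rt).as_rotvec();p0=p.copy();R0=Rm
        for i in range(1,n+1):
            q=p0+(pt-p0)*i/n;Rq=R0*R.from_rotvec(rv*i/n)
            print("  turn",np.degrees((Rm.inv()*Rq).as_rotvec()).round(1),"shift",(Rm.inv().apply(q-p)/.04).round(2));p,Rm=q,Rq
        print("--",w)
E
python3 - <<'E'
from h import *
plan([(.4207,.187,.22,1.5),(.4207,.187,.075,1.5)])
E
```

```text
t 0.1 g [0.2397 0.5767 0.245 ] ydir 67.43
  turn [-0.  0. 22.] shift [-2.64 -2.42  0.21]
  turn [-0.  0. 22.] shift [-3.35 -1.26  0.21]
  turn [-0.  0. 22.] shift [-3.58  0.09  0.21]
-- (0.4207, 0.187, 0.22, 1.5)
  turn [ 0.  0. -0.] shift [-0.    0.    3.63]
-- (0.4207, 0.187, 0.075, 1.5)
```

Request:
{"fn": "play_rows", "kwargs": {"targets": [0, 0, 11, -1.3, -1.2, 0.1, 30, 0, 0, 22, -2.64, -2.42, 0.2, 30, 0, 0, 22, -2.64, -2.42, 0.2, 30, 0, 0, 22, -2.64, -2.42, 0.2, 30, 0, 0, 22, -2.64, -2.42, 0.2, 30]}}

```text
time_s: 0.52
position: [0.303, 0.4426, 0.3965]
ee_rot: [-3.14, 0.002, 2.357]
force: [0.4, 0.4, -0.1]
gripper_width: 0.685
finger_force: 0.0
```

Request:
{"fn": "play_rows", "kwargs": {"targets": [0, 0, 7, -1.1, -0.4, 0.1, 30, 0, 0, 14, -2.2, -0.8, 0.2, 30, 0, 0, 22, -3.35, -1.26, 0.2, 30, 0, 0, 22, -3.35, -1.26, 0.2, 30, 0, 0, 22, -3.35, -1.26, 0.2, 30]}}

```text
time_s: 0.93
position: [0.3621, 0.3135, 0.3888]
ee_rot: [-3.141, 0.001, 1.974]
force: [0.3, -0.1, 0.5]
gripper_width: 0.343
finger_force: 0.0
```

Request:
{"fn": "play_rows", "kwargs": {"targets": [0, 0, 7, -1.1, 0, 0.1, 30, 0, 0, 14, -2.2, 0, 0.2, 30, 0, 0, 22, -3.58, 0.09, 0.2, 30, 0, 0, 22, -3.58, 0.09, 0.2, 30, 0, 0, 22, -3.58, 0.09, 0.2, 30]}}

```text
time_s: 1.35
position: [0.4223, 0.1844, 0.3809]
ee_rot: [3.141, 0.001, 1.591]
force: [-0.1, 0.4, -0.8]
gripper_width: 0.328
finger_force: 0.0
```

```bash
python3 - <<'E'
from h import *
plan([(.4207,.187,.13,1.5),(.4207,.187,.075,1.5)])
s=monitor.get_state();print(s["gripper_width"],s["force"],s["ee_rot"])
f=grab_frame("top")[150:260,110:260];g=grab_frame("side")[90:230,110:280]
cv2.imwrite("pics/a.png",np.vstack([cv2.resize(f,(600,300)),cv2.resize(g,(600,300))]))
E
```

```text
t 1.35 g [0.4224 0.1842 0.2219] ydir 1.18
  turn [ 0.1  0.1 -0.3] shift [ 0.07 -0.04  2.3 ]
-- (0.4207, 0.187, 0.13, 1.5)
  turn [ 0. -0. -0.] shift [-0.   -0.    1.38]
-- (0.4207, 0.187, 0.075, 1.5)
0.32770176738069295 [-0.08510147  0.38483297 -0.82900351] [3.14050657e+00 8.78380405e-04 1.59138474e+00]
```

View pics/a.png

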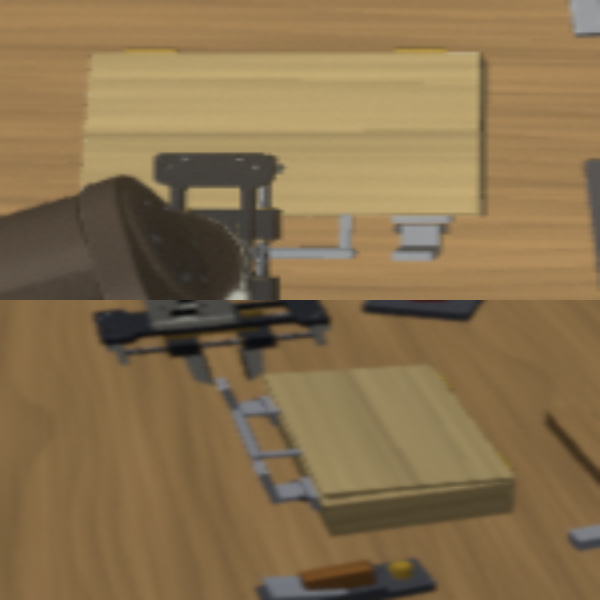

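The gripper is above the bar's middle, with the fingers either side of it in x. Descending and gripping.

Request:
{"fn": "play_rows", "kwargs": {"targets": [0, 0, 0, 0.07, -0.04, 0.7, 30, 0, 0, 0, 0.07, -0.04, 1.4, 30, 0, 0, 0, 0.07, -0.04, 2.1, 30, 0, 0, 0, 0.07, -0.04, 2.7, 30, 0, 0, 0, 0.07, -0.04, 3.0, 30]}}

```text
time_s: 1.87
position: [0.4174, 0.1922, 0.258]
ee_rot: [-3.138, 0.001, 1.601]
force: [-0.1, -0.4, -0.4]
gripper_width: 0.327
finger_force: 0.0
```

Request:
{"fn": "play_rows", "kwargs": {"targets": [0, 0, 0, 0, 0, 0.3, 30, 0, 0, 0, 0, 0, 0.6, 30, 0, 0, 0, 0, 0, 0.68, 30, 0, 0, 0, 0, 0, 0.68, 30, 0, 0, 0, 0, 0, 0.68, 30]}}

```text
time_s: 2.28
position: [0.4187, 0.1913, 0.2337]
ee_rot: [-3.141, -0.0, 1.598]
force: [0.0, 0.7, -0.0]
gripper_width: 0.325
finger_force: 0.0
```

Request:
{"fn": "play_rows", "kwargs": {"targets": [0, 0, 0, 0, 0, 0, 5, 0, 0, 0, 0, 0, 0, 5, 0, 0, 0, 0, 0, 0, 5, 0, 0, 0, 0, 0, 0, 5, 0, 0, 0, 0, 0, 0, 5], "squeeze": 15}}

```text
time_s: 2.7
position: [0.4215, 0.1904, 0.2347]
ee_rot: [3.135, -0.002, 1.595]
force: [10.6, 0.2, -4.0]
gripper_width: 0.123
finger_force: 15.0
```

```bash
python3 - <<'E'
from h import *
a=np.radians
def bar(t): return (.6447-.224*np.cos(a(t))+.005*np.sin(a(t)), .187+.0058*(1-np.cos(a(t))), .07+.224*np.sin(a(t))+.005*np.cos(a(t)),1.3)
for t in(0,15,30,45,60,75,80,85,90): print(t,np.round((np.array(bar(t))-bar(0))/.04,2))
print(monitor.get_state()["gripper_width"]*91.8)
plan([])
E
```

```text
0 [0. 0. 0. 0.]
15 [0.22 0.   1.45 0.  ]
30 [0.81 0.02 2.78 0.  ]
45 [1.73 0.04 3.92 0.  ]
60 [2.91 0.07 4.79 0.  ]
75 [4.27 0.11 5.32 0.  ]
80 [4.75 0.12 5.41 0.  ]
85 [5.24 0.13 5.46 0.  ]
90 [5.72 0.14 5.48 0.  ]
11.255990615682492
t 2.7 g [0.4226 0.1908 0.0757] ydir 1.38
```

The bar is held (11.3 mm). Raising it along the arc, in stages.

Request:
{"fn": "play_rows", "kwargs": {"targets": [0, 0, 0, 0, 0.07, -0.29, 5, 0, 0, 0, 0, 0.09, -0.58, 5, 0, 0, 0, 0, 0.14, -0.87, 5, 0, 0, 0, 0, 0.2, -1.16, 5, 0, 0, 0, 0, 0.28, -1.45, 5]}}

```text
time_s: 3.12
position: [0.4357, 0.1906, 0.2942]
ee_rot: [3.126, -0.003, 1.594]
force: [30.7, 1.8, -18.3]
gripper_width: 0.131
finger_force: 15.0
```

Request:
{"fn": "play_rows", "kwargs": {"targets": [0, 0, 0, 0, 0.09, -0.28, 5, 0, 0, 0, 0, 0.19, -0.55, 5, 0, 0, 0, 0, 0.31, -0.82, 5, 0, 0, 0, 0, 0.44, -1.08, 5, 0, 0, 0, 0, 0.59, -1.33, 5]}}

```text
time_s: 3.53
position: [0.4576, 0.1907, 0.3464]
ee_rot: [3.131, -0.001, 1.594]
force: [24.3, 0.9, -22.0]
gripper_width: 0.125
finger_force: 15.0
```

```bash
python3 - <<'E'
from h import *
s=monitor.get_state();print(s["force"],s["gripper_width"]*91.8,s["finger_force"])
plan([])
g=grab_frame("side")[60:230,100:300]
cv2.imwrite("pics/b.png",cv2.resize(g,(600,510)))
E
```

```text
[ 24.28542335   0.93885729 -21.95793127] 11.446733791876822 14.998839497566223
t 3.53 g [0.4593 0.191  0.1874] ydir 1.33
```

View pics/b.png

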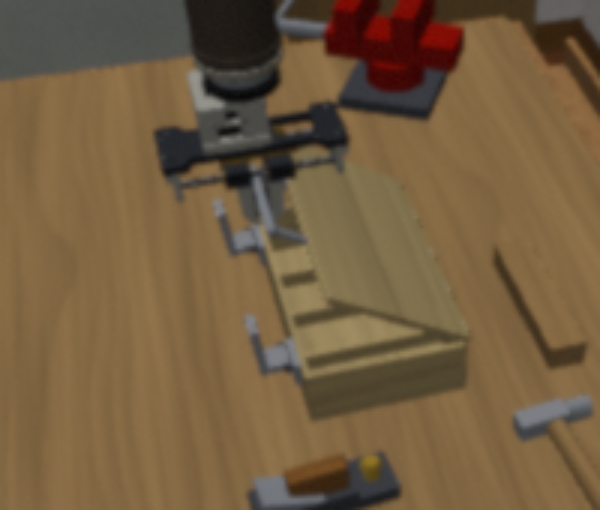

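The lid is at about 30° and still held. There is about 30 N of radial pull towards the hinge, so I'm correcting inward as I continue.

Request:
{"fn": "play_rows", "kwargs": {"targets": [0, 0, 0, 0, 0.22, -0.21, 5, 0, 0, 0, 0, 0.45, -0.41, 5, 0, 0, 0, 0, 0.64, -0.64, 5, 0, 0, 0, 0, 0.84, -0.86, 5, 0, 0, 0, 0, 1.05, -1.06, 5]}}

```text
time_s: 4.0
position: [0.4944, 0.1919, 0.3872]
ee_rot: [-3.137, 0.0, 1.596]
force: [-6.3, -0.1, 0.3]
gripper_width: 0.127
finger_force: 15.0
```

```bash
python3 - <<'E'
from h import *
plan([]);print(monitor.get_state()["gripper_width"]*91.8)
E
```

```text
t 4.0 g [0.4937 0.1919 0.2282] ydir 1.46
11.618415571498701
```

Request:
{"fn": "play_rows", "kwargs": {"targets": [0, 0, 0, 0, 0.22, -0.2, 5, 0, 0, 0, 0, 0.44, -0.38, 5, 0, 0, 0, 0, 0.68, -0.56, 5, 0, 0, 0, 0, 0.93, -0.71, 5, 0, 0, 0, 0, 1.18, -0.87, 5]}}

```text
time_s: 4.42
position: [0.5419, 0.1931, 0.4222]
ee_rot: [-3.138, -0.0, 1.596]
force: [-2.9, -0.5, -3.8]
gripper_width: 0.121
finger_force: 15.0
```

Request:
{"fn": "play_rows", "kwargs": {"targets": [0, 0, 0, 0, 0.26, -0.13, 5, 0, 0, 0, 0, 0.53, -0.25, 5, 0, 0, 0, 0, 0.8, -0.36, 5, 0, 0, 0, 0, 1.08, -0.45, 5, 0, 0, 0, 0, 1.36, -0.53, 5]}}

```text
time_s: 4.83
position: [0.5967, 0.1946, 0.4438]
ee_rot: [-3.14, -0.001, 1.596]
force: [-4.6, -0.3, 1.2]
gripper_width: 0.12
finger_force: 15.0
```

```bash
python3 - <<'E'
from h import *
plan([]);print(monitor.get_state()["gripper_width"]*91.8)
E
```

```text
t 4.83 g [0.5964 0.1947 0.2848] ydir 1.46
10.988091255929227
```

Request:
{"fn": "play_rows", "kwargs": {"targets": [0, 0, 0, 0, 0.29, -0.06, 5, 0, 0, 0, 0, 0.57, -0.11, 5, 0, 0, 0, 0, 0.86, -0.14, 5, 0, 0, 0, 0, 1.16, -0.16, 5, 0, 0, 0, 0, 1.45, -0.16, 5]}}

```text
time_s: 5.25
position: [0.655, 0.1961, 0.4502]
ee_rot: [-3.14, -0.001, 1.596]
force: [-4.2, 0.6, 3.9]
gripper_width: 0.127
finger_force: 15.0
```

Request:
{"fn": "play_rows", "kwargs": {"targets": [0, 0, 0, 0, 0, 0, 5, 0, 0, 0, 0, 0, 0, 5, 0, 0, 0, 0, 0, 0, 40, 0, 0, 0, 0, 0, 0, 40, 0, 0, 0, 0, 0, 0, 40]}}

```text
time_s: 5.67
position: [0.6546, 0.1959, 0.4494]
ee_rot: [-3.141, 0.0, 1.596]
force: [-0.4, 0.8, 0.2]
gripper_width: 0.29
finger_force: 0.0
```

Request:
{"fn": "play_rows", "kwargs": {"targets": [0, 0, 0, 0, 0, 0, 40, 0, 0, 0, 0, 0, -0.4, 40, 0, 0, 0, 0, 0, -0.9, 40, 0, 0, 0, 0, 0, -1.6, 40, 0, 0, 0, 0, 0, -2.5, 40]}}

```text
time_s: 6.08
position: [0.6546, 0.1961, 0.5486]
ee_rot: [-3.138, 0.001, 1.596]
force: [0.8, -0.4, -0.2]
gripper_width: 0.439
finger_force: 0.0
```

Request:
{"fn": "play_rows", "kwargs": {"targets": [0, 0, 0, -0.9, 0, 0, 40, 0, 0, 0, -1.8, 0, 0, 40, 0, 0, 0, -2.7, 0, 0, 40, 0, 0, 0, -3.6, 0, 0, 40, 0, 0, 0, -4.5, 0, 0, 40]}}

```text
time_s: 6.5
position: [0.6591, 0.0144, 0.5496]
ee_rot: [-3.141, -0.0, 1.596]
force: [1.3, 0.3, -0.3]
gripper_width: 0.434
finger_force: 0.0
```

```bash
python3 - <<'E'
from h import *
from meas import planes
f=grab_frame("top");g=grab_frame("side");cv2.imwrite("pics/t1.png",f)
planes(f);plan([])
cv2.imwrite("pics/c.png",np.hstack([cv2.resize(f[120:280,100:260],(400,400)),cv2.resize(g[40:230,110:300],(400,400))]))
E
```

```text
body [266.2 232.5] [ 0.4612 -0.074   0.02  ] len 0.148 0.052 yaw 6.6
body [337.  232.5] [ 0.4665 -0.3003  0.02  ] len 0.147 0.057 yaw 8.5
grip [266.2 232.9] [ 0.4547 -0.0741  0.056 ] len 0.058 0.017 yaw 6.5
grip [339.6 233.2] [ 0.4607 -0.2988  0.056 ] len 0.057 0.021 yaw 8.8
t 6.6 g [0.6589 0.0072 0.3913] ydir 0.83
```

View pics/c.png

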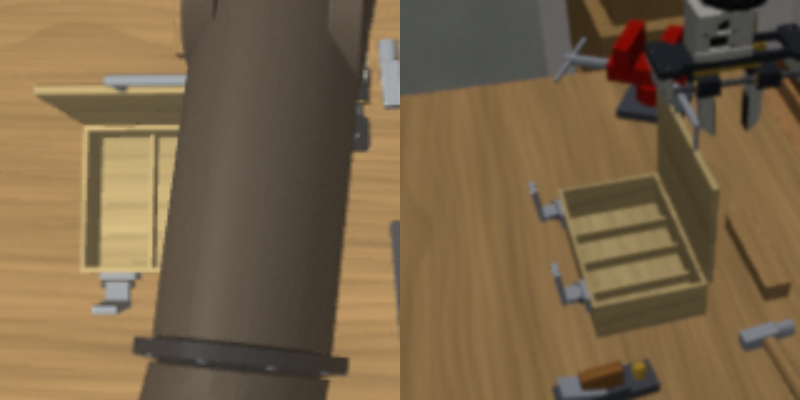

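The lid stands upright and both planes are where they were. Moving to the nearer plane.

```bash
python3 - <<'E'
from h import *
print(monitor.get_state()["joints"].round(2))
plan([(.455,-.0745,.13,96.5),(.455,-.0745,.055,96.5)],per=.12,deg=30)
E
```

```text
[-0.39  0.44  0.5   1.26 -0.2   1.48  0.09]
t 6.6 g [0.6589 0.0072 0.3913] ydir 0.83
  turn [ 0.1  0.1 28.1] shift [-0.65 -1.71  2.18]
  turn [ 0.1  0.1 28.1] shift [-1.38 -1.2   2.18]
  turn [ 0.1  0.1 28.1] shift [-1.79 -0.4   2.18]
-- (0.455, -0.0745, 0.13, 96.5)
  turn [ 0.  0. -0.] shift [-0.   -0.    1.88]
-- (0.455, -0.0745, 0.055, 96.5)
```

Request:
{"fn": "play_rows", "kwargs": {"targets": [0, 0, 6, -0.15, -0.35, 0.4, 50, 0, 0, 12, -0.3, -0.7, 0.9, 50, 0, 0, 18, -0.45, -1.1, 1.4, 50, 0, 0, 24, -0.6, -1.5, 1.9, 50, 0, 0, 28.1, -0.65, -1.71, 2.18, 50]}}

```text
time_s: 7.02
position: [0.5897, -0.0127, 0.4604]
ee_rot: [-3.139, 0.001, 1.098]
force: [0.6, -0.1, 0.8]
gripper_width: 0.543
finger_force: 0.0
```

Request:
{"fn": "play_rows", "kwargs": {"targets": [0, 0, 6, -0.28, -0.24, 0.4, 50, 0, 0, 12, -0.56, -0.5, 0.9, 50, 0, 0, 18, -0.84, -0.75, 1.4, 50, 0, 0, 24, -1.12, -1, 1.9, 50, 0, 0, 28.1, -1.38, -1.2, 2.18, 50]}}

```text
time_s: 7.43
position: [0.5225, -0.0392, 0.3733]
ee_rot: [-3.14, 0.002, 0.609]
force: [-0.6, 0.3, -0.0]
gripper_width: 0.545
finger_force: 0.0
```

Request:
{"fn": "play_rows", "kwargs": {"targets": [0, 0, 7, -0.4, -0.1, 0.5, 50, 0, 0, 14, -0.8, -0.2, 1, 50, 0, 0, 21, -1.3, -0.3, 1.6, 50, 0, 0, 28.1, -1.79, -0.4, 2.18, 50, 0, 0, 28.1, -1.79, -0.4, 2.18, 50]}}

```text
time_s: 7.85
position: [0.4516, -0.0683, 0.2846]
ee_rot: [-3.14, 0.008, 0.115]
force: [-1.1, -0.3, -0.4]
gripper_width: 0.542
finger_force: 0.0
```

```bash
python3 - <<'E'
from h import *
g=grab_frame("side");cv2.imwrite("pics/d.png",cv2.resize(g[150:290,150:350],(600,420)))
plan([(.455,-.0745,.055,96.5)],per=.12,deg=30)
E
```

```text
t 7.9 g [ 0.4532 -0.0678  0.1274] ydir -83.03
  turn [-0.1  0.3  0.5] shift [0.01 0.17 1.81]
-- (0.455, -0.0745, 0.055, 96.5)
```

View pics/d.png

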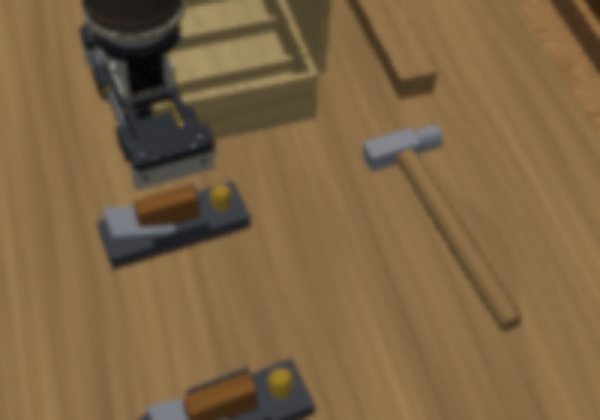

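The gripper is over the plane's ridge. Descending and gripping.

Request:
{"fn": "play_rows", "kwargs": {"targets": [0, 0, 0.2, 0.01, 0.1, 0.4, 50, 0, 0, 0.5, 0.01, 0.17, 0.9, 50, 0, 0, 0.5, 0.01, 0.17, 1.4, 50, 0, 0, 0.5, 0.01, 0.17, 1.7, 50, 0, 0, 0.5, 0.01, 0.17, 1.83, 50]}}

```text
time_s: 8.32
position: [0.4585, -0.0739, 0.214]
ee_rot: [-3.141, 0.0, 0.118]
force: [-0.0, -0.3, 0.3]
gripper_width: 0.544
finger_force: 0.0
```

Request:
{"fn": "play_rows", "kwargs": {"targets": [0, 0, 0, 0, 0, 0, 50, 0, 0, 0, 0, 0, 0, 12, 0, 0, 0, 0, 0, 0, 12, 0, 0, 0, 0, 0, 0, 12, 0, 0, 0, 0, 0, 0, 12], "squeeze": 35}}

```text
time_s: 8.73
position: [0.4582, -0.0742, 0.2154]
ee_rot: [-3.142, -0.001, 0.116]
force: [0.6, -0.1, 0.3]
gripper_width: 0.305
finger_force: 0.0
```

Request:
{"fn": "play_rows", "kwargs": {"targets": [0, 0, 0, 0, 0, 0, 12, 0, 0, 0, 0, 0, 0, 12, 0, 0, 0, 0, 0, 0, 12, 0, 0, 0, 0, 0, 0, 12, 0, 0, 0, 0, 0, 0, 12]}}

```text
time_s: 9.15
position: [0.4582, -0.0746, 0.2152]
ee_rot: [3.141, -0.001, 0.116]
force: [-0.3, -0.8, 7.8]
gripper_width: 0.234
finger_force: 35.0
```

```bash
python3 - <<'E'
from h import *
s=monitor.get_state();print(s["gripper_width"]*91.8,s["finger_force"],s["force"])
plan([])
# case interior from t1? inner right-hand side hidden; check lid-open rim corners in top image
f=cv2.imread("pics/t1.png")
f=grab_frame("top");cv2.imwrite("pics/e.png",cv2.resize(f[130:260,110:260],(750,600),interpolation=cv2.INTER_CUBIC)[:600])
E
```

```text
21.48484567906819 34.99918520450592 [-0.27406276 -0.84498348  7.76038397]
t 9.15 g [ 0.4584 -0.0746  0.0562] ydir -83.37
```

View pics/e.png

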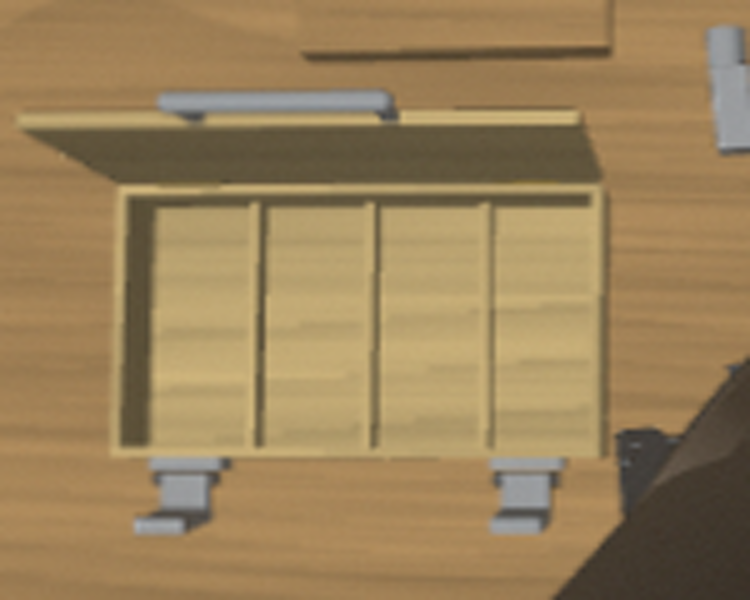

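Held (21.5 mm). The open case shows its rim corners at (110,458), (606,458), (118,187) and (604,187), and its dividers at x≈257, 372, 486.

```bash
python3 - <<'E'
from h import *
u=lambda x,y:(110+x/5-.4,130+y/(600/130)-.4)
P=np.array([onz("top",u(*p),.07) for p in[(110,458),(606,458),(118,187),(604,187)]]);print(P.round(4),P.mean(0).round(4))
for x in[(257,448,256,203),(374,448,371,203),(487,448,485,203)]:
    a,b=onz("top",u(*x[:2]),.028),onz("top",u(*x[2:]),.028);print(a.round(4),b.round(4),((a+b)/2).round(4))
for p in [(120,448),(598,448),(150,205),(592,205)]: print("in",onz("top",u(*p),.07).round(4),onz("top",u(*p),.006).round(4))
E
```

```text
[[0.4566 0.3389 0.07  ]
 [0.4654 0.0342 0.07  ]
 [0.6383 0.3436 0.07  ]
 [0.645  0.041  0.07  ]] [0.5513 0.1894 0.07  ]
[0.4662 0.258  0.028 ] [0.6352 0.2665 0.028 ] [0.5507 0.2623 0.028 ]
[0.4683 0.1835 0.028 ] [0.6368 0.1924 0.028 ] [0.5526 0.188  0.028 ]
[0.4703 0.1121 0.028 ] [0.6385 0.1194 0.028 ] [0.5544 0.1158 0.028 ]
in [0.4634 0.333  0.07  ] [0.4636 0.353  0.006 ]
in [0.4718 0.0392 0.07  ] [0.4725 0.0438 0.006 ]
in [0.6265 0.3226 0.07  ] [0.6353 0.3421 0.006 ]
in [0.6328 0.048  0.07  ] [0.6419 0.053  0.006 ]
```

```bash
python3 - <<'E'
from h import *
plan([(.458,-.0745,.20,96.5),(.550,.151,.20,91.8),(.550,.151,.08,91.8),(.55,.151,.063,91.8)],per=.15)
E
```

```text
t 9.2 g [ 0.4584 -0.0746  0.0562] ydir -83.37
  turn [ 0.  -0.1  0.1] shift [-0.  -0.  -3.6]
-- (0.458, -0.0745, 0.2, 96.5)
  turn [-0.  -0.   2.3] shift [ 1.46 -2.67 -0.  ]
  turn [-0.  -0.   2.3] shift [ 1.35 -2.73 -0.  ]
-- (0.55, 0.151, 0.2, 91.8)
  turn [-0.  0.  0.] shift [ 0. -0.  3.]
-- (0.55, 0.151, 0.08, 91.8)
  turn [ 0. -0.  0.] shift [ 0.   -0.    0.42]
-- (0.55, 0.151, 0.063, 91.8)
```

Request:
{"fn": "play_rows", "kwargs": {"targets": [0, 0, 0, 0, 0, -0.3, 12, 0, 0, 0, 0, 0, -1, 12, 0, 0, 0, 0, 0, -1.9, 12, 0, 0, 0, 0, 0, -2.8, 12, 0, 0, 0, 0, 0, -3.6, 12]}}

```text
time_s: 9.62
position: [0.4572, -0.0745, 0.3601]
ee_rot: [3.141, 0.002, 0.115]
force: [1.1, 0.0, -2.8]
gripper_width: 0.235
finger_force: 35.0
```

Request:
{"fn": "play_rows", "kwargs": {"targets": [0, 0, 0.5, 0.2, -0.4, 0, 12, 0, 0, 1, 0.5, -1, 0, 12, 0, 0, 1.5, 0.8, -1.6, 0, 12, 0, 0, 2, 1.2, -2.2, 0, 12, 0, 0, 2.3, 1.46, -2.67, 0, 12]}}

```text
time_s: 10.03
position: [0.5038, 0.041, 0.3584]
ee_rot: [-3.141, 0.001, 0.077]
force: [-0.0, 0.3, -4.4]
gripper_width: 0.237
finger_force: 35.0
```

Request:
{"fn": "play_rows", "kwargs": {"targets": [0, 0, 0.5, 0.3, -0.6, 0, 12, 0, 0, 1, 0.7, -1.3, 0, 12, 0, 0, 1.7, 1, -2, 0, 12, 0, 0, 2.3, 1.25, -2.5, 0, 12, 0, 0, 2.3, 1.35, -2.73, 0, 12]}}

```text
time_s: 10.45
position: [0.5493, 0.1557, 0.3577]
ee_rot: [-3.141, 0.001, 0.04]
force: [0.1, 0.1, -4.0]
gripper_width: 0.239
finger_force: 35.0
```

```bash
python3 - <<'E'
from h import *
s=monitor.get_state();print(s["gripper_width"]*91.8,s["finger_force"],s["force"])
plan([(.550,.151,.08,91.8),(.55,.151,.063,91.8)],per=.15)
f=grab_frame("top");g=grab_frame("side")
cv2.imwrite("pics/f.png",np.hstack([cv2.resize(f[120:280,100:260],(400,400)),cv2.resize(g[40:230,110:300],(400,400))]))
E
```

```text
21.91531402319254 34.992510080337524 [ 0.05322762  0.10004618 -4.02742735]
t 10.45 g [0.549  0.1557 0.1987] ydir -87.74
  turn [-0.   0.1  0.5] shift [0.02 0.12 2.97]
-- (0.55, 0.151, 0.08, 91.8)
  turn [ 0. -0. -0.] shift [-0.   -0.    0.42]
-- (0.55, 0.151, 0.063, 91.8)
```

View pics/f.png

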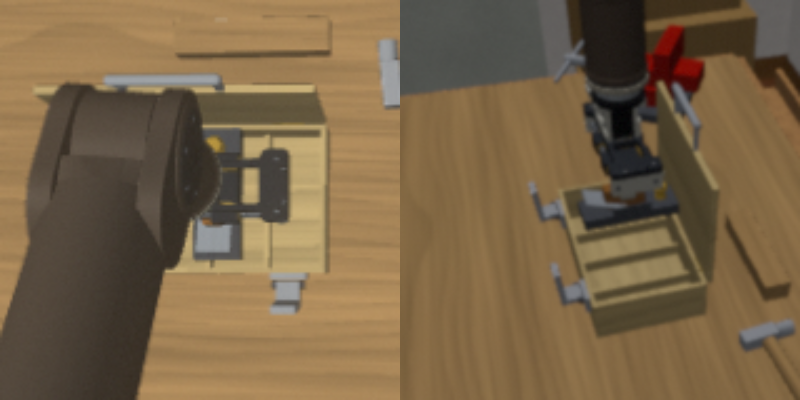

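The plane is level above bay 1, and the wrist has about 2 cm clearance to the lid. Lowering, watching the force.

Request:
{"fn": "play_rows", "kwargs": {"targets": [0, 0, 0.3, 0, 0.1, 0.4, 12, 0, 0, 0.5, 0, 0.12, 1, 12, 0, 0, 0.5, 0, 0.12, 1.6, 12, 0, 0, 0.5, 0, 0.12, 2.2, 12, 0, 0, 0.5, 0, 0.12, 2.7, 12]}}

```text
time_s: 10.97
position: [0.5482, 0.1447, 0.2493]
ee_rot: [3.141, 0.002, 0.025]
force: [0.4, -0.6, -4.4]
gripper_width: 0.235
finger_force: 35.0
```

Request:
{"fn": "play_rows", "kwargs": {"targets": [0, 0, 0, 0, 0, 0.15, 12, 0, 0, 0, 0, 0, 0.3, 12, 0, 0, 0, 0, 0, 0.4, 12, 0, 0, 0, 0, 0, 0.5, 12, 0, 0, 0, 0, 0, 0.58, 12]}}

```text
time_s: 11.38
position: [0.5476, 0.1522, 0.2307]
ee_rot: [-3.129, 0.004, 0.033]
force: [-20.6, 28.2, 42.5]
gripper_width: 0.286
finger_force: 37.9
```

```bash
python3 - <<'E'
from h import *
s=monitor.get_state();print(s["gripper_width"]*91.8,s["force"],s["torque"])
plan([(.55,.151,.063,91.8)],per=.15)
E
```

```text
26.231510628811694 [-20.63263343  28.22765509  42.54881279] [5.51236213 4.74572221 0.30684374]
t 11.38 g [0.5469 0.1542 0.0717] ydir -88.14
  turn [-0.7  0.2  0.1] shift [0.06 0.04 0.22]
-- (0.55, 0.151, 0.063, 91.8)
```

Contact 9 mm too high (plane on something at its −y side). Lifting and looking.

Request:
{"fn": "play_rows", "kwargs": {"targets": [0, 0, 0, 0, 0, -0.3, 12, 0, 0, 0, 0, 0, -0.6, 12, 0, 0, 0, 0, 0, -0.9, 12, 0, 0, 0, 0, 0, -1.2, 12, 0, 0, 0, 0, 0, -1.2, 12]}}

```text
time_s: 11.8
position: [0.5503, 0.1456, 0.2783]
ee_rot: [-3.141, -0.004, 0.025]
force: [0.4, -0.1, -4.6]
gripper_width: 0.237
finger_force: 34.9
```

```bash
python3 - <<'E'
from h import *
s=monitor.get_state();print(s["gripper_width"]*91.8,s["force"],s["torque"])
plan([])
f=grab_frame("top");g=grab_frame("side")
cv2.imwrite("pics/g.png",np.hstack([cv2.resize(f[150:250,150:250],(400,400)),cv2.resize(g[120:220,150:250],(400,400))]))
E
```

```text
21.72984662962665 [ 0.396184   -0.11307558 -4.5931899 ] [0.01225504 0.16012565 0.01947907]
t 11.8 g [0.5509 0.1457 0.1193] ydir -88.56
```

View pics/g.png

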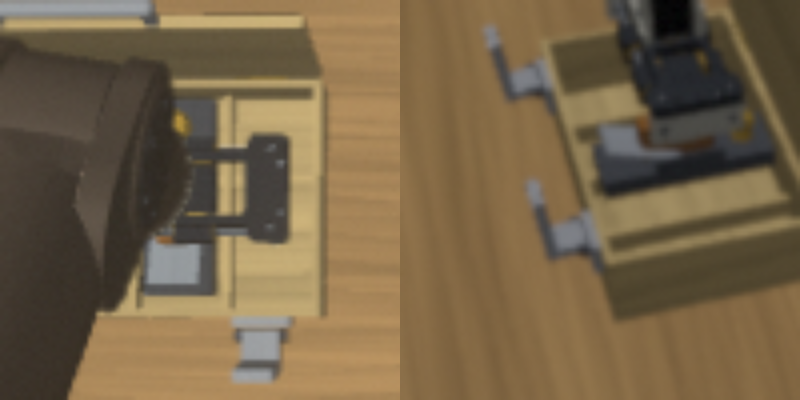

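```bash
python3 - <<'E'
from h import *
u=lambda x,y:(150+x/4-.4,150+y/4-.4)
for nm,p,z in[("pl front L",(143,294),.083),("pl front R",(215,294),.083),("pl back R",(216,98),.083),("div R fr",(230,310),.028),("div R bk",(227,97),.028),("div L fr",(139,306),.028)]:print(nm,onz("top",u(*p),z).round(4))
E
```

```text
pl front L [0.4788 0.171  0.083 ]
pl front R [0.4803 0.1165 0.083 ]
pl back R [0.6289 0.1213 0.083 ]
div R fr [0.469  0.1117 0.028 ]
div R bk [0.6377 0.1202 0.028 ]
div L fr [0.4701 0.1837 0.028 ]
```

The plane sat 6 mm too far to −y (my shift over-corrected for lag). Correcting and lowering.

Request:
{"fn": "play_rows", "kwargs": {"targets": [0, 0, -0.8, 0, -0.15, 0, 12, 0, 0, -0.8, 0, -0.15, 0, 12, 0, 0, -0.8, 0, -0.15, 0.3, 12, 0, 0, -0.8, 0, -0.15, 0.6, 12, 0, 0, -0.8, 0, -0.15, 0.8, 12]}}

```text
time_s: 12.32
position: [0.5484, 0.1526, 0.2412]
ee_rot: [3.141, 0.002, 0.041]
force: [-0.7, 0.2, -4.4]
gripper_width: 0.238
finger_force: 34.9
```

Request:
{"fn": "play_rows", "kwargs": {"targets": [0, 0, 0, 0, 0, 0.1, 12, 0, 0, 0, 0, 0, 0.2, 12, 0, 0, 0, 0, 0, 0.3, 12, 0, 0, 0, 0, 0, 0.4, 12, 0, 0, 0, 0, 0, 0.5, 12]}}

```text
time_s: 12.73
position: [0.5493, 0.1526, 0.2233]
ee_rot: [-3.141, -0.0, 0.041]
force: [-0.5, 0.4, -3.6]
gripper_width: 0.241
finger_force: 34.9
```

Request:
{"fn": "play_rows", "kwargs": {"targets": [0, 0, 0, 0, 0, 0.04, 12, 0, 0, 0, 0, 0, 0.08, 12, 0, 0, 0, 0, 0, 0.1, 12, 0, 0, 0, 0, 0, 0.1, 12, 0, 0, 0, 0, 0, 0.1, 12]}}

```text
time_s: 13.15
position: [0.549, 0.1521, 0.221]
ee_rot: [-3.14, -0.0, 0.04]
force: [-6.8, -1.4, 16.9]
gripper_width: 0.24
finger_force: 35.0
```

```bash
python3 - <<'E'
from h import *
s=monitor.get_state();print(s["gripper_width"]*91.8,s["force"],s["torque"])
plan([])
E
```

```text
21.989721816612082 [-6.78623579 -1.35628643 16.88589605] [-0.28520621  1.79567329  0.08996404]
t 13.15 g [0.549  0.1523 0.062 ] ydir -87.7
```

It's on the floor (z matches). Releasing and rising.

Request:
{"fn": "play_rows", "kwargs": {"targets": [0, 0, 0, 0, 0, 0, 38, 0, 0, 0, 0, 0, 0, 38, 0, 0, 0, 0, 0, 0, 38, 0, 0, 0, 0, 0, 0, 38, 0, 0, 0, 0, 0, 0, 38]}}

```text
time_s: 13.57
position: [0.5492, 0.1527, 0.2196]
ee_rot: [-3.142, -0.0, 0.041]
force: [-1.0, -0.9, 0.4]
gripper_width: 0.412
finger_force: 0.0
```

Request:
{"fn": "play_rows", "kwargs": {"targets": [0, 0, 0, 0, 0, -0.4, 38, 0, 0, 0, 0, 0, -1.2, 38, 0, 0, 0, 0, 0, -2.1, 38, 0, 0, 0, 0, 0, -3, 38, 0, 0, 0, 0, 0, -3.8, 38]}}

```text
time_s: 13.98
position: [0.5491, 0.1523, 0.3735]
ee_rot: [3.141, -0.001, 0.04]
force: [0.8, 0.7, -0.4]
gripper_width: 0.413
finger_force: 0.0
```

Request:
{"fn": "play_rows", "kwargs": {"targets": [0, 0, 0, -0.25, 1, 0, 38, 0, 0, 0, -0.5, 2, 0, 38, 0, 0, 0, -0.75, 3, 0, 38, 0, 0, 0, -1, 4, 0, 38, 0, 0, 0, -1.25, 5, 0, 38]}}

```text
time_s: 14.4
position: [0.5065, -0.0508, 0.3717]
ee_rot: [-3.141, -0.001, 0.041]
force: [-0.4, -1.2, -1.1]
gripper_width: 0.414
finger_force: 0.0
```

Request:
{"fn": "play_rows", "kwargs": {"targets": [0, 0, 0, -0.15, 0.9, 0, 50, 0, 0, 0, -0.3, 1.8, 0, 50, 0, 0, 0, -0.45, 2.7, 0, 50, 0, 0, 0, -0.6, 3.6, 0, 50, 0, 0, 0, -0.6, 3.6, 0, 50]}}

```text
time_s: 14.82
position: [0.4867, -0.2018, 0.3725]
ee_rot: [3.137, -0.001, 0.031]
force: [-0.3, -0.1, 0.6]
gripper_width: 0.545
finger_force: 0.0
```

```bash
python3 - <<'E'
from h import *
from meas import planes
f=grab_frame("top");g=grab_frame("side");cv2.imwrite("pics/t2.png",f);planes(f);plan([])
cv2.imwrite("pics/h.png",np.hstack([cv2.resize(f[130:280,110:380],(720,400)),]))
E
```

```text
body [195.2 202.2] [0.5511 0.156  0.02  ] len 0.147 0.055 yaw 2.1
body [293.4 221. ] [ 0.493  -0.1772  0.02  ] len 0.107 0.092 yaw -85.4
grip [193.1 201.9] [0.5466 0.1532 0.056 ] len 0.059 0.016 yaw 2.2
t 14.92 g [ 0.4885 -0.196   0.2126] ydir -87.91
```

View pics/h.png

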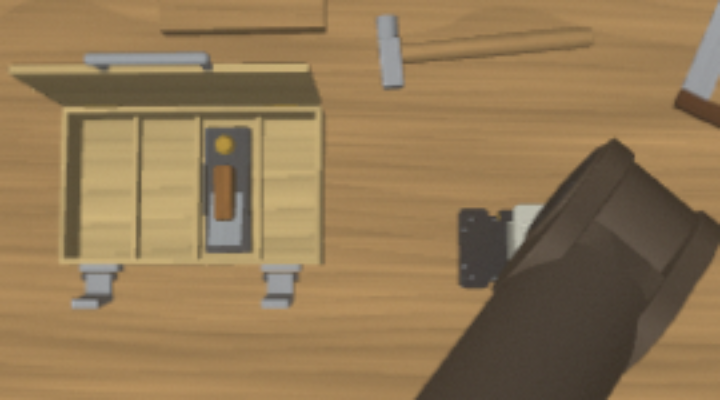

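Plane 1 sits in bay 1. I'll check the second plane for movement in the side view, against the first side picture.

```bash
python3 - <<'E'
from h import *
for nm,g in(("0",cv2.imread("pics/side0.png")),("now",grab_frame("side"))):
    cv2.imwrite("pics/s_%s.png"%nm,g)
    hsv=cv2.cvtColor(g,cv2.COLOR_BGR2HSV)
    for m,k in((((hsv[...,0]<16)&(hsv[...,1]>140)&(hsv[...,2]>60)),"grip"),((hsv[...,0]>18)&(hsv[...,0]<30)&(hsv[...,1]>200)&(hsv[...,2]>120),"knob")):
        n,l,st,ce=cv2.connectedComponentsWithStats(m.astype(np.uint8))
        for i in range(1,n):
            if 10<st[i,4]<500 and 180<ce[i][0]<270 and ce[i][1]>190: print(nm,k,ce[i].round(1),st[i,4],onz("side",ce[i],.045).round(4))
plan([(.4615,-.2995,.13,98.6),(.4615,-.2995,.055,98.6)])
E
```

```text
0 grip [204.3 216.9] 97 [ 0.4553 -0.0702  0.045 ]
0 grip [222.9 281.3] 148 [ 0.4618 -0.298   0.045 ]
now grip [222.5 282.2] 159 [ 0.4602 -0.3003  0.045 ]
t 14.97 g [ 0.489  -0.1942  0.2124] ydir -87.75
  turn [-0.   0.  -6.3] shift [-0.79  2.6   2.06]
-- (0.4615, -0.2995, 0.13, 98.6)
  turn [ 0. -0.  0.] shift [-0.   -0.    1.88]
-- (0.4615, -0.2995, 0.055, 98.6)
```

Request:
{"fn": "play_rows", "kwargs": {"targets": [0, 0, -2, -0.2, 0.6, 0.4, 50, 0, 0, -4, -0.4, 1.2, 0.9, 50, 0, 0, -6.3, -0.6, 1.9, 1.4, 50, 0, 0, -6.3, -0.79, 2.6, 2.06, 50, 0, 0, -6.3, -0.79, 2.6, 2.06, 50]}}

```text
time_s: 15.38
position: [0.4592, -0.3023, 0.2857]
ee_rot: [3.141, 0.005, 0.146]
force: [-1.1, 0.3, -0.3]
gripper_width: 0.544
finger_force: 0.0
```

Request:
{"fn": "play_rows", "kwargs": {"targets": [0, 0, 0, 0, 0, 0, 50, 0, 0, 0, 0, 0, 0, 50, 0, 0, 0, 0, 0, 0, 50, 0, 0, 0, 0, 0, 0, 50, 0, 0, 0, 0, 0, 0, 50]}}

```text
time_s: 15.8
position: [0.4627, -0.298, 0.2897]
ee_rot: [3.142, -0.001, 0.153]
force: [-0.3, 0.2, 0.3]
gripper_width: 0.543
finger_force: 0.0
```

```bash
python3 - <<'E'
from h import *
plan([(.4615,-.2995,.055,98.6)])
g=grab_frame("side");cv2.imwrite("pics/i.png",cv2.resize(g[220:330,150:300],(600,440)))
E
```

```text
t 15.8 g [ 0.4629 -0.298   0.1307] ydir -81.22
  turn [ 0.  -0.1  0.2] shift [-0.04  0.03  1.89]
-- (0.4615, -0.2995, 0.055, 98.6)
```

View pics/i.png

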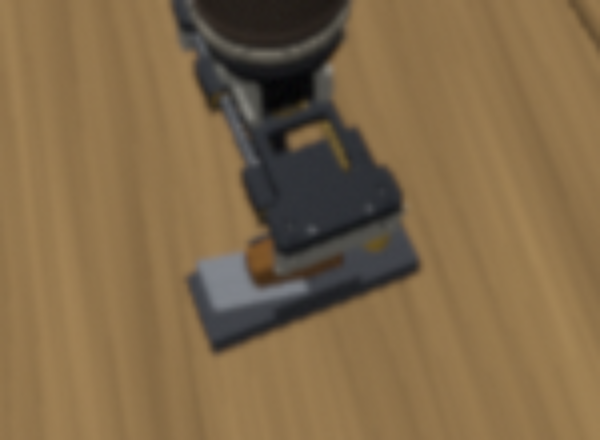

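Aligned over the second plane's ridge. Descending, gripping and lifting.

Request:
{"fn": "play_rows", "kwargs": {"targets": [0, 0, 0, -0.04, 0.03, 0.4, 50, 0, 0, 0, -0.04, 0.03, 0.9, 50, 0, 0, 0, -0.04, 0.03, 1.4, 50, 0, 0, 0, -0.04, 0.03, 1.75, 50, 0, 0, 0, -0.04, 0.03, 1.88, 50]}}

```text
time_s: 16.27
position: [0.4603, -0.2998, 0.2124]
ee_rot: [-3.14, 0.002, 0.152]
force: [0.1, 0.6, 0.6]
gripper_width: 0.547
finger_force: 0.0
```

Request:
{"fn": "play_rows", "kwargs": {"targets": [0, 0, 0, 0, 0, 0, 50, 0, 0, 0, 0, 0, 0, 12, 0, 0, 0, 0, 0, 0, 12, 0, 0, 0, 0, 0, 0, 12, 0, 0, 0, 0, 0, 0, 12], "squeeze": 35}}

```text
time_s: 16.68
position: [0.4607, -0.3008, 0.2147]
ee_rot: [3.141, -0.001, 0.151]
force: [-0.1, 0.0, 0.3]
gripper_width: 0.303
finger_force: 0.0
```

Request:
{"fn": "play_rows", "kwargs": {"targets": [0, 0, 0, 0, 0, 0, 12, 0, 0, 0, 0, 0, 0, 12, 0, 0, 0, 0, 0, 0, 12, 0, 0, 0, 0, 0, 0, 12, 0, 0, 0, 0, 0, 0, 12]}}

```text
time_s: 17.1
position: [0.4608, -0.3013, 0.2146]
ee_rot: [3.14, -0.001, 0.15]
force: [0.2, -1.8, 6.8]
gripper_width: 0.236
finger_force: 35.0
```

```bash
python3 - <<'E'
from h import *
s=monitor.get_state();print(s["gripper_width"]*91.8,s["finger_force"],s["force"])
plan([(.4615,-.2985,.20,98.6),(.551,.2265,.20,92.2)],per=.185)
E
```

```text
21.69325790982296 34.998207092285156 [ 0.20197432 -1.84524254  6.82987388]
t 17.1 g [ 0.461  -0.3014  0.0556] ydir -81.38
  turn [ 0.1 -0.1  0. ] shift [ 0.03 -0.06 -3.61]
-- (0.4615, -0.2985, 0.2, 98.6)
  turn [ 0.  -0.   2.1] shift [ 1.39 -4.21 -0.  ]
  turn [ 0.  -0.   2.1] shift [ 1.23 -4.26 -0.  ]
  turn [ 0.  -0.   2.1] shift [ 1.07 -4.31 -0.  ]
-- (0.551, 0.2265, 0.2, 92.2)
```

Request:
{"fn": "play_rows", "kwargs": {"targets": [0, 0, 0, 0, 0, -0.3, 12, 0, 0, 0, 0, 0, -1, 12, 0, 0, 0, 0, 0, -1.9, 12, 0, 0, 0, 0, 0, -2.8, 12, 0, 0, 0, 0, 0, -3.6, 12]}}

```text
time_s: 17.52
position: [0.4596, -0.3003, 0.3598]
ee_rot: [-3.14, 0.002, 0.15]
force: [0.9, -0.2, -4.3]
gripper_width: 0.234
finger_force: 35.0
```

Request:
{"fn": "play_rows", "kwargs": {"targets": [0, 0, 0.5, 0.2, -0.6, 0, 12, 0, 0, 1, 0.5, -1.5, 0, 12, 0, 0, 1.5, 0.8, -2.4, 0, 12, 0, 0, 2, 1.1, -3.3, 0, 12, 0, 0, 2.1, 1.39, -4.2, 0, 12]}}

```text
time_s: 17.93
position: [0.4893, -0.1242, 0.358]
ee_rot: [-3.14, 0.002, 0.113]
force: [0.7, -0.5, -3.4]
gripper_width: 0.234
finger_force: 35.0
```

Request:
{"fn": "play_rows", "kwargs": {"targets": [0, 0, 0.5, 0.25, -0.9, 0, 12, 0, 0, 1, 0.5, -1.8, 0, 12, 0, 0, 1.5, 0.75, -2.7, 0, 12, 0, 0, 2, 1, -3.5, 0, 12, 0, 0, 2.1, 1.23, -4.26, 0, 12]}}

```text
time_s: 18.35
position: [0.5188, 0.0511, 0.3579]
ee_rot: [-3.141, 0.002, 0.078]
force: [1.6, -0.9, -3.6]
gripper_width: 0.233
finger_force: 35.0
```

Request:
{"fn": "play_rows", "kwargs": {"targets": [0, 0, 0.5, 0.25, -0.9, 0, 12, 0, 0, 1, 0.5, -1.8, 0, 12, 0, 0, 1.5, 0.7, -2.7, 0, 12, 0, 0, 2, 0.85, -3.5, 0, 12, 0, 0, 2.1, 0.95, -4.2, 0, 12]}}

```text
time_s: 18.77
position: [0.5437, 0.222, 0.3577]
ee_rot: [3.141, 0.002, 0.042]
force: [0.7, -0.0, -4.9]
gripper_width: 0.238
finger_force: 35.0
```

Request:
{"fn": "play_rows", "kwargs": {"targets": [0, 0, 0, 0, 0, 0, 12, 0, 0, 0, 0, 0, 0, 12, 0, 0, 0, 0, 0, 0, 12, 0, 0, 0, 0, 0, 0, 12, 0, 0, 0, 0, 0, 0, 12]}}

```text
time_s: 19.18
position: [0.5445, 0.2177, 0.3581]
ee_rot: [3.141, 0.0, 0.039]
force: [0.4, -0.3, -4.6]
gripper_width: 0.235
finger_force: 35.0
```

```bash
python3 - <<'E'
from h import *
s=monitor.get_state();print(s["gripper_width"]*91.8,s["finger_force"],s["force"])
plan([(.5467,.2263,.085,92.3)])
E
```

```text
21.590946058614374 34.99208629131317 [ 0.37834708 -0.31261125 -4.59850932]
t 19.18 g [0.5444 0.2176 0.1991] ydir -87.79
  turn [ 0.   0.  -0.1] shift [ 0.07 -0.21  2.85]
-- (0.5467, 0.2263, 0.085, 92.3)
```

Request:
{"fn": "play_rows", "kwargs": {"targets": [0, 0, 0, 0.07, -0.21, 0.1, 12, 0, 0, 0, 0.07, -0.21, 0.6, 12, 0, 0, 0, 0.07, -0.21, 1.2, 12, 0, 0, 0, 0.07, -0.21, 1.8, 12, 0, 0, 0, 0.07, -0.21, 2.2, 12]}}

```text
time_s: 19.6
position: [0.5465, 0.2278, 0.2677]
ee_rot: [3.141, 0.002, 0.04]
force: [-0.3, -0.5, -4.6]
gripper_width: 0.24
finger_force: 35.0
```

Request:
{"fn": "play_rows", "kwargs": {"targets": [0, 0, 0, 0, 0, 0, 12, 0, 0, 0, 0, 0, 0, 12, 0, 0, 0, 0, 0, 0, 12, 0, 0, 0, 0, 0, 0, 12, 0, 0, 0, 0, 0, 0, 12]}}

```text
time_s: 20.02
position: [0.5476, 0.2277, 0.2712]
ee_rot: [-3.141, -0.002, 0.041]
force: [-0.4, 0.2, -4.9]
gripper_width: 0.237
finger_force: 35.0
```

```bash
python3 - <<'E'
from h import *
plan([(.5467,.2263,.065,92.3)])
f=grab_frame("top");g=grab_frame("side")
cv2.imwrite("pics/k.png",np.hstack([cv2.resize(f[150:250,120:220],(400,400)),cv2.resize(g[100:200,150:250],(400,400))]))
E
```

```text
t 20.02 g [0.5478 0.2279 0.1122] ydir -87.67
  turn [-0.1 -0.1  0. ] shift [-0.02  0.03  1.18]
-- (0.5467, 0.2263, 0.065, 92.3)
```

View pics/k.png

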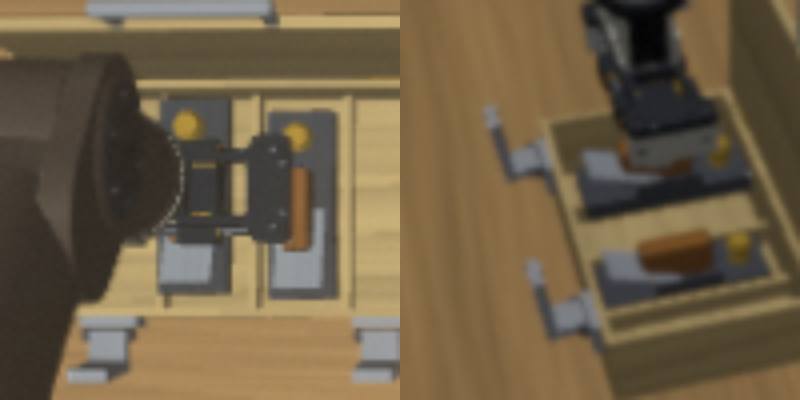

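```bash
python3 - <<'E'
from h import *
u=lambda x,y:(120+x/4-.4,150+y/4-.4)
for nm,p,z in[("pl front L",(157,293),.076),("pl front R",(231,294),.076),("pl back R",(230,97),.076),("div R fr",(259,306),.028),("div R bk",(257,97),.028),("div L fr",(165,306),.028),("div L bk",(157,97),.028)]:print(nm,onz("top",u(*p),z).round(4))
E
```

```text
pl front L [0.4773 0.2535 0.076 ]
pl front R [0.4782 0.1967 0.076 ]
pl back R [0.6288 0.204  0.076 ]
div R fr [0.4701 0.1837 0.028 ]
div R bk [0.636  0.1922 0.028 ]
div L fr [0.468  0.2586 0.028 ]
div L bk [0.6342 0.2728 0.028 ]
```

Request:
{"fn": "play_rows", "kwargs": {"targets": [0, 0, 0, -0.02, 0.06, 0.1, 12, 0, 0, 0, -0.02, 0.06, 0.4, 12, 0, 0, 0, -0.02, 0.06, 0.7, 12, 0, 0, 0, -0.02, 0.06, 0.95, 12, 0, 0, 0, -0.02, 0.06, 1.1, 12]}}

```text
time_s: 20.53
position: [0.5456, 0.2251, 0.2237]
ee_rot: [3.141, 0.002, 0.041]
force: [-0.3, -0.4, -3.7]
gripper_width: 0.236
finger_force: 35.0
```

Request:
{"fn": "play_rows", "kwargs": {"targets": [0, 0, 0, 0, 0, 0.05, 12, 0, 0, 0, 0, 0, 0.1, 12, 0, 0, 0, 0, 0, 0.15, 12, 0, 0, 0, 0, 0, 0.17, 12, 0, 0, 0, 0, 0, 0.17, 12]}}

```text
time_s: 20.95
position: [0.5464, 0.2247, 0.2206]
ee_rot: [-3.14, -0.0, 0.04]
force: [-6.7, -2.1, 10.2]
gripper_width: 0.235
finger_force: 35.0
```

```bash
python3 - <<'E'
from h import *
s=monitor.get_state();print(s["gripper_width"]*91.8,s["force"],s["torque"]);plan([])
E
```

```text
21.56000432734151 [-6.6645879  -2.07002127 10.15679753] [-0.49090329  1.45804721  0.06285425]
t 20.95 g [0.5464 0.2249 0.0616] ydir -87.7
```

Placed on the floor. Releasing, rising, and planning the move to the bar.

Request:
{"fn": "play_rows", "kwargs": {"targets": [0, 0, 0, 0, 0, 0, 38, 0, 0, 0, 0, 0, 0, 38, 0, 0, 0, 0, 0, 0, 38, 0, 0, 0, 0, 0, 0, 38, 0, 0, 0, 0, 0, 0, 38]}}

```text
time_s: 21.37
position: [0.5465, 0.2252, 0.2193]
ee_rot: [-3.141, -0.001, 0.041]
force: [-0.5, 0.6, -0.4]
gripper_width: 0.411
finger_force: 0.0
```

Request:
{"fn": "play_rows", "kwargs": {"targets": [0, 0, 0, 0, 0, -0.4, 38, 0, 0, 0, 0, 0, -1.2, 38, 0, 0, 0, 0, 0, -2.1, 38, 0, 0, 0, 0, 0, -3, 38, 0, 0, 0, 0, 0, -4, 38]}}

```text
time_s: 21.78
position: [0.5459, 0.225, 0.3801]
ee_rot: [3.141, 0.001, 0.04]
force: [1.3, 0.2, -0.4]
gripper_width: 0.417
finger_force: 0.0
```

Request:
{"fn": "play_rows", "kwargs": {"targets": [0, 0, 0, 0, 0, -0.9, 38, 0, 0, 0, 0, 0, -1.8, 38, 0, 0, 0, 0, 0, -2.8, 38, 0, 0, 0, 0, 0, -3.6, 38, 0, 0, 0, 0, 0, -4, 38]}}

```text
time_s: 22.2
position: [0.5468, 0.2245, 0.5436]
ee_rot: [-3.139, -0.005, 0.04]
force: [0.6, 0.2, -0.2]
gripper_width: 0.417
finger_force: 0.0
```

Request:
{"fn": "play_rows", "kwargs": {"targets": [0, 0, -7, 0, 0.3, 0, 38, 0, 0, -14, 0, 0.6, 0, 38, 0, 0, -21, 0, 0.8, 0, 38, 0, 0, -28, 0, 0.8, 0, 38, 0, 0, -30, 0, 0.8, 0, 38]}}

```text
time_s: 22.62
position: [0.5477, 0.1921, 0.5394]
ee_rot: [-3.141, -0.001, 0.57]
force: [0.1, 0.6, -0.3]
gripper_width: 0.414
finger_force: 0.0
```

Request:
{"fn": "play_rows", "kwargs": {"targets": [0, 0, -7, 0, 0, 0, 38, 0, 0, -14, 0, 0, 0, 38, 0, 0, -21, 0, 0, 0, 38, 0, 0, -28, 0, 0, 0, 38, 0, 0, -30, 0, 0, 0, 38]}}

```text
time_s: 23.03
position: [0.5476, 0.193, 0.5392]
ee_rot: [-3.142, -0.0, 1.095]
force: [0.1, 0.3, 0.6]
gripper_width: 0.411
finger_force: 0.0
```

Request:
{"fn": "play_rows", "kwargs": {"targets": [0, 0, -7, 0, 0, 0, 38, 0, 0, -14, 0, 0, 0, 38, 0, 0, -21, 0, 0, 0, 38, 0, 0, -28, 0, 0, 0, 38, 0, 0, -29, 0, 0, 0, 38]}}

```text
time_s: 23.45
position: [0.5476, 0.1929, 0.5391]
ee_rot: [3.142, -0.0, 1.6]
force: [0.7, -0.1, -0.4]
gripper_width: 0.412
finger_force: 0.0
```

```bash
python3 - <<'E'
from h import *
from meas import planes
s=monitor.get_state();print(s["gripper_width"]*91.8,s["force"],s["joints"].round(2))
plan([(.6546,.196,.345,1.5),(.6546,.196,.2904,1.5)])
f=grab_frame("top");g=grab_frame("side");planes(f)
cv2.imwrite("pics/l.png",np.hstack([cv2.resize(f[120:280,100:260],(400,400)),cv2.resize(g[40:230,110:300],(400,400))]))
E
```

```text
37.863968574600015 [ 0.6980565  -0.11610808 -0.429233  ] [-0.84  0.3   0.56  1.5  -0.16  1.39 -0.24]
t 23.45 g [0.5476 0.193  0.3801] ydir 1.65
  turn [ 0.  -0.   0.2] shift [-0.    2.68  0.88]
-- (0.6546, 0.196, 0.345, 1.5)
  turn [-0. -0. -0.] shift [-0.   -0.    1.36]
-- (0.6546, 0.196, 0.2904, 1.5)
body [195.3 202.1] [0.5511 0.156  0.02  ] len 0.147 0.055 yaw 2.1
grip [169.5 201.4] [0.5462 0.2281 0.056 ] len 0.056 0.016 yaw 2.5
grip [193.1 201.4] [0.5466 0.1532 0.056 ] len 0.059 0.016 yaw 2.2
```

View pics/l.png

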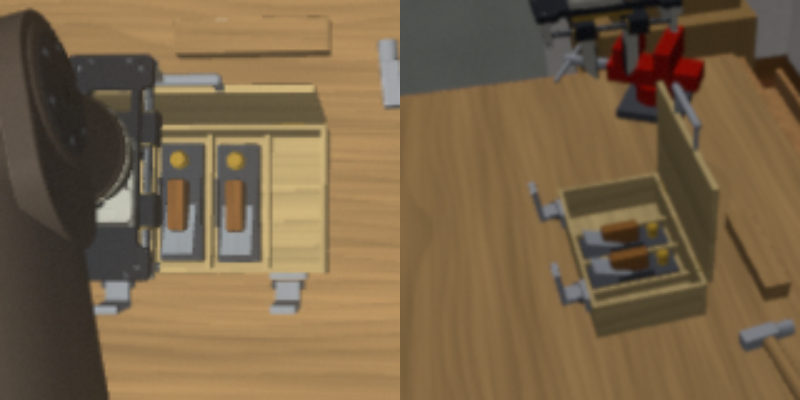

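Both planes rest flat in bays 1 and 2, the lid is upright. Now taking the bar (I've used my picture quota; numbers only from here).

Request:
{"fn": "play_rows", "kwargs": {"targets": [0, 0, 0.2, 0, 0.6, 0, 40, 0, 0, 0.2, 0, 1.3, 0, 40, 0, 0, 0.2, 0, 2, 0, 40, 0, 0, 0.2, 0, 2.68, 0, 40, 0, 0, 0.2, 0, 2.68, 0, 40]}}

```text
time_s: 23.97
position: [0.6581, 0.1956, 0.5369]
ee_rot: [-3.141, 0.003, 1.585]
force: [-0.8, -0.0, -1.0]
gripper_width: 0.437
finger_force: 0.0
```

Request:
{"fn": "play_rows", "kwargs": {"targets": [0, 0, 0, 0, 0, 0.3, 40, 0, 0, 0, 0, 0, 0.8, 40, 0, 0, 0, 0, 0, 1.3, 40, 0, 0, 0, 0, 0, 1.6, 40, 0, 0, 0, 0, 0, 1.6, 40]}}

```text
time_s: 24.38
position: [0.654, 0.196, 0.472]
ee_rot: [-3.137, 0.001, 1.587]
force: [0.2, 0.6, -0.4]
gripper_width: 0.437
finger_force: 0.0
```

```bash
python3 - <<'E'
from h import *
print(monitor.get_state()["force"]);plan([(.6546,.196,.2904,1.5)])
E
```

```text
[ 0.16067478  0.63126236 -0.43411916]
t 24.38 g [0.6532 0.1958 0.3131] ydir 0.95
  turn [-0.3  0.1 -0.5] shift [-0.    0.02  0.57]
-- (0.6546, 0.196, 0.2904, 1.5)
```

Request:
{"fn": "play_rows", "kwargs": {"targets": [0, 0, -0.4, 0, 0.02, 0.3, 40, 0, 0, -0.4, 0, 0.02, 0.54, 40, 0, 0, -0.4, 0, 0.02, 0.54, 40, 0, 0, -0.4, 0, 0.02, 0.54, 5, 0, 0, -0.4, 0, 0.02, 0.54, 5], "squeeze": 15}}

```text
time_s: 24.8
position: [0.6557, 0.1957, 0.4541]
ee_rot: [3.141, -0.0, 1.597]
force: [-0.1, -0.2, 0.1]
gripper_width: 0.338
finger_force: 0.0
```

Request:
{"fn": "play_rows", "kwargs": {"targets": [0, 0, 0, 0, 0, 0, 5, 0, 0, 0, 0, 0, 0, 5, 0, 0, 0, 0, 0, 0, 5, 0, 0, 0, 0, 0, 0, 5, 0, 0, 0, 0, 0, 0, 5]}}

```text
time_s: 25.22
position: [0.6557, 0.1956, 0.454]
ee_rot: [3.141, -0.0, 1.598]
force: [-0.5, -0.0, 1.7]
gripper_width: 0.12
finger_force: 15.0
```

```bash
python3 - <<'E'
from h import *
s=monitor.get_state();print(s["force"],s["gripper_width"]*91.8,s["finger_force"]);plan([])
E
```

```text
[-0.51454012 -0.04969944  1.69220098] 11.037016689603341 15.000082701444626
t 25.22 g [0.6559 0.1957 0.295 ] ydir 1.53
```

Request:
{"fn": "play_rows", "kwargs": {"targets": [0, 0, 0, 0, -0.29, 0, 5, 0, 0, 0, 0, -0.59, 0.02, 5, 0, 0, 0, 0, -0.88, 0.05, 5, 0, 0, 0, 0, -1.16, 0.1, 5, 0, 0, 0, 0, -1.45, 0.16, 5]}}

```text
time_s: 25.63
position: [0.598, 0.194, 0.4483]
ee_rot: [3.138, -0.001, 1.597]
force: [4.0, 0.4, 1.6]
gripper_width: 0.126
finger_force: 15.0
```

Request:
{"fn": "play_rows", "kwargs": {"targets": [0, 0, 0, 0, -0.28, 0.08, 5, 0, 0, 0, 0, -0.56, 0.17, 5, 0, 0, 0, 0, -0.83, 0.28, 5, 0, 0, 0, 0, -1.1, 0.4, 5, 0, 0, 0, 0, -1.36, 0.53, 5]}}

```text
time_s: 26.05
position: [0.5433, 0.1924, 0.4272]
ee_rot: [3.139, -0.001, 1.597]
force: [0.4, 0.1, 7.0]
gripper_width: 0.123
finger_force: 15.0
```

```bash
python3 - <<'E'
from h import *
s=monitor.get_state();print(s["force"],s["gripper_width"]*91.8);plan([])
E
```

```text
[0.40597912 0.10251163 7.03972077] 11.310326212247505
t 26.05 g [0.5438 0.1927 0.2682] ydir 1.52
```

Request:
{"fn": "play_rows", "kwargs": {"targets": [0, 0, 0, 0, -0.25, 0.16, 5, 0, 0, 0, 0, -0.5, 0.31, 5, 0, 0, 0, 0, -0.74, 0.49, 5, 0, 0, 0, 0, -0.96, 0.67, 5, 0, 0, 0, 0, -1.18, 0.87, 5]}}

```text
time_s: 26.47
position: [0.4952, 0.1912, 0.3919]
ee_rot: [-3.141, -0.001, 1.598]
force: [-6.6, -1.6, 12.0]
gripper_width: 0.126
finger_force: 15.0
```

Request:
{"fn": "play_rows", "kwargs": {"targets": [0, 0, 0, 0, -0.21, 0.21, 5, 0, 0, 0, 0, -0.41, 0.43, 5, 0, 0, 0, 0, -0.59, 0.66, 5, 0, 0, 0, 0, -0.76, 0.89, 5, 0, 0, 0, 0, -0.92, 1.14, 5]}}

```text
time_s: 26.88
position: [0.4574, 0.1902, 0.3453]
ee_rot: [-3.138, -0.0, 1.598]
force: [-9.1, -0.8, 7.4]
gripper_width: 0.124
finger_force: 15.0
```

```bash
python3 - <<'E'
from h import *
s=monitor.get_state();print(s["force"],s["gripper_width"]*91.8);plan([])
E
```

```text
[-9.14056364 -0.8162771   7.42263997] 11.353178281155028
t 26.88 g [0.4567 0.1902 0.1863] ydir 1.56
```

Request:
{"fn": "play_rows", "kwargs": {"targets": [0, 0, 0, 0, -0.19, 0.25, 5, 0, 0, 0, 0, -0.32, 0.51, 5, 0, 0, 0, 0, -0.44, 0.78, 5, 0, 0, 0, 0, -0.54, 1.05, 5, 0, 0, 0, 0, -0.63, 1.33, 5]}}

```text
time_s: 27.3
position: [0.4326, 0.1896, 0.2918]
ee_rot: [-3.138, 0.0, 1.598]
force: [-6.5, 0.0, 4.1]
gripper_width: 0.124
finger_force: 15.0
```

Request:
{"fn": "play_rows", "kwargs": {"targets": [0, 0, 0, 0, -0.05, 0.17, 5, 0, 0, 0, 0, -0.08, 0.34, 5, 0, 0, 0, 0, -0.12, 0.51, 5, 0, 0, 0, 0, -0.15, 0.68, 5, 0, 0, 0, 0, -0.18, 0.85, 5]}}

```text
time_s: 27.72
position: [0.4249, 0.1894, 0.2575]
ee_rot: [-3.137, 0.001, 1.598]
force: [-8.2, 0.1, 3.8]
gripper_width: 0.122
finger_force: 15.0
```

```bash
python3 - <<'E'
from h import *
s=monitor.get_state();print(s["force"],s["gripper_width"]*91.8);plan([])
E
```

```text
[-8.18751448  0.13432927  3.80434665] 11.226387483817035
t 27.72 g [0.4241 0.1893 0.0985] ydir 1.57
```

Request:
{"fn": "play_rows", "kwargs": {"targets": [0, 0, 0, 0, -0.02, 0.12, 5, 0, 0, 0, 0, -0.03, 0.24, 5, 0, 0, 0, 0, -0.04, 0.36, 5, 0, 0, 0, 0, -0.05, 0.46, 5, 0, 0, 0, 0, -0.05, 0.54, 5]}}

```text
time_s: 28.13
position: [0.4226, 0.1894, 0.2358]
ee_rot: [-3.136, 0.001, 1.598]
force: [-9.5, 0.8, 2.6]
gripper_width: 0.12
finger_force: 15.0
```

Request:
{"fn": "play_rows", "kwargs": {"targets": [0, 0, 0, 0, 0, 0.04, 5, 0, 0, 0, 0, 0, 0.08, 5, 0, 0, 0, 0, 0, 0.1, 5, 0, 0, 0, 0, 0, 0.12, 5, 0, 0, 0, 0, 0, 0.12, 5]}}

```text
time_s: 28.55
position: [0.4225, 0.1894, 0.2311]
ee_rot: [-3.135, 0.001, 1.599]
force: [-9.0, 0.9, -1.0]
gripper_width: 0.127
finger_force: 15.0
```

```bash
python3 - <<'E'
from h import *
s=monitor.get_state();print(s["force"],s["gripper_width"]*91.8);plan([])
E
```

```text
[-8.95789739  0.86090548 -1.04161993] 11.633935636913868
t 28.55 g [0.4215 0.1892 0.0721] ydir 1.59
```

Request:
{"fn": "play_rows", "kwargs": {"targets": [0, 0, 0, 0, 0, 0.05, 5, 0, 0, 0, 0, 0, 0.1, 5, 0, 0, 0, 0, 0, 0.15, 5, 0, 0, 0, 0, 0, 0.2, 5, 0, 0, 0, 0, 0, 0.2, 5]}}

```text
time_s: 28.97
position: [0.4224, 0.1893, 0.2237]
ee_rot: [-3.135, 0.0, 1.598]
force: [-13.0, -0.1, 12.9]
gripper_width: 0.121
finger_force: 15.0
```

```bash
python3 - <<'E'
from h import *
s=monitor.get_state();print(s["force"],s["gripper_width"]*91.8);plan([])
f=grab_frame("top");cv2.imwrite("pics/t3.png",f)
# brightness edge profile: front lid edge, on column at lid right part, vs start picture
f0=cv2.imread("pics/top0.png")
for c in(222,212,150):
    print(c,[int(x) for x in f0[222:234,c].astype(int).sum(1)],[int(x) for x in f[222:234,c].astype(int).sum(1)])
E
```

```text
[-12.96633003  -0.07414215  12.89736239] 11.12254171625085
t 28.97 g [0.4213 0.1892 0.0647] ydir 1.58
222 [432, 430, 431, 439, 439, 444, 365, 352, 348, 346, 318, 313] [466, 459, 457, 465, 469, 467, 465, 282, 372, 367, 338, 333]
212 [426, 430, 431, 436, 434, 435, 360, 435, 438, 421, 333, 430] [463, 448, 455, 464, 466, 457, 463, 368, 464, 445, 357, 453]
150 [411, 416, 425, 437, 430, 416, 386, 437, 436, 399, 308, 426] [428, 408, 275, 173, 180, 192, 188, 192, 195, 205, 210, 210]
```

Opening, rising, and moving off to check that the lid is shut.

Request:
{"fn": "play_rows", "kwargs": {"targets": [0, 0, 0, 0, 0.05, -0.1, 5, 0, 0, 0, 0, 0.05, -0.15, 28, 0, 0, 0, 0, 0.05, -0.15, 28, 0, 0, 0, 0, 0.05, -0.15, 28, 0, 0, 0, 0, 0.05, -0.15, 28]}}

```text
time_s: 29.43
position: [0.4274, 0.1896, 0.2301]
ee_rot: [3.14, -0.0, 1.597]
force: [-0.3, -0.2, 0.4]
gripper_width: 0.297
finger_force: 0.0
```

Request:
{"fn": "play_rows", "kwargs": {"targets": [0, 0, 0, 0, 0, -0.4, 28, 0, 0, 0, 0, 0, -1, 28, 0, 0, 0, 0, 0, -1.8, 28, 0, 0, 0, 0, 0, -2.6, 0, 0, 0, 0, 0, 0, -3.4, 0]}}

```text
time_s: 29.85
position: [0.4271, 0.1892, 0.3675]
ee_rot: [3.141, 0.0, 1.597]
force: [0.8, 0.7, -0.5]
gripper_width: 0.21
finger_force: 0.0
```

Request:
{"fn": "play_rows", "kwargs": {"targets": [0, 0, 0, -0.6, -0.3, 0, 0, 0, 0, 0, -1.4, -0.6, 0, 0, 0, 0, 0, -2.3, -0.6, 0, 0, 0, 0, 0, -3.2, -0.6, 0, 0, 0, 0, 0, -4, -0.6, 0, 0]}}

```text
time_s: 30.27
position: [0.407, 0.0269, 0.3664]
ee_rot: [3.14, -0.001, 1.597]
force: [0.4, -0.6, 0.1]
gripper_width: 0.006
finger_force: 0.0
```

```bash
cat > cmp.py <<'E'
from h import *
def shift(a,b,r):
    (y0,y1),(x0,x1)=r
    A=np.float32(cv2.cvtColor(a,cv2.COLOR_BGR2GRAY)[y0:y1,x0:x1]);B=np.float32(cv2.cvtColor(b,cv2.COLOR_BGR2GRAY)[y0:y1,x0:x1])
    s,resp=cv2.phaseCorrelate(A,B,cv2.createHanningWindow(A.shape[::-1],cv2.CV_32F));return np.round(s,2),round(resp,2),np.abs(A-B).mean().round(1)
for n in("top","side"):
    f=grab_frame(n);cv2.imwrite(f"pics/{n}9.png",f);f0=cv2.imread(f"pics/{n}0.png")
    R_={"top":{"lid":((160,232),(125,235)),"offcut":((120,148),(165,240)),"bar":((226,250),(155,203)),"clR":((225,250),(205,225)),"clL":((225,250),(135,158))},
        "side":{"lid":((115,200),(180,262)),"offcut":((135,185),(260,300)),"bar":((145,175),(172,200)),"vise":((45,100),(180,260))}}[n]
    for k,r in R_.items(): print(n,k,*shift(f0,f,r))
E
python3 cmp.py; python3 -c "
from h import *
plan([])"
```

```text
top lid [0.09 0.47] 0.34 9.1
top offcut [0.46 0.02] 1.01 5.3
top bar [  4.94 -10.38] -0.18 6.7
top clR [0.25 0.61] 0.31 18.4
top clL [0.01 0.67] 0.96 6.6
side lid [-0.77  0.04] 0.23 10.9
side offcut [0.02 0.03] 0.94 1.0
side bar [1.57 3.8 ] 0.39 25.0
side vise [-0.08 -0.07] 0.86 2.9
t 30.37 g [0.4073 0.0242 0.2074] ydir 1.12
```

```bash
python3 - <<'E'
from h import *
plan([(.475,.17,.207,1.5),(.475,.17,.104,1.5)],per=.18)
E
```

```text
t 30.37 g [0.4073 0.0242 0.2074] ydir 1.12
  turn [ 0.1  0.  -0.4] shift [3.61 1.77 0.01]
-- (0.475, 0.17, 0.207, 1.5)
  turn [-0. -0.  0.] shift [-0.   -0.    2.57]
-- (0.475, 0.17, 0.104, 1.5)
```

Request:
{"fn": "play_rows", "kwargs": {"targets": [0, 0, 0, 0.8, 0.4, 0, 0, 0, 0, 0, 1.6, 0.8, 0, 0, 0, 0, 0, 2.4, 1.2, 0, 0, 0, 0, 0, 3.2, 1.6, 0, 0, 0, 0, 0, 3.6, 1.77, 0, 0]}}

```text
time_s: 30.78
position: [0.4755, 0.1796, 0.3659]
ee_rot: [3.14, -0.001, 1.601]
force: [-0.3, 0.3, 0.5]
gripper_width: 0.004
finger_force: 0.0
```

Request:
{"fn": "play_rows", "kwargs": {"targets": [0, 0, 0, 0, 0, 0.6, 0, 0, 0, 0, 0, 0, 1.2, 0, 0, 0, 0, 0, 0, 1.8, 0, 0, 0, 0, 0, 0, 2.2, 0, 0, 0, 0, 0, 0, 2.4, 0]}}

```text
time_s: 31.2
position: [0.4736, 0.1751, 0.268]
ee_rot: [-3.14, 0.001, 1.598]
force: [0.4, -0.8, -0.8]
gripper_width: 0.009
finger_force: 0.0
```

Request:
{"fn": "play_rows", "kwargs": {"targets": [0, 0, 0, 0, 0, 0.06, 0, 0, 0, 0, 0, 0, 0.12, 0, 0, 0, 0, 0, 0, 0.18, 0, 0, 0, 0, 0, 0, 0.25, 0, 0, 0, 0, 0, 0, 0.32, 0]}}

```text
time_s: 31.62
position: [0.4745, 0.175, 0.2579]
ee_rot: [3.14, -0.001, 1.598]
force: [-7.2, -2.0, 40.1]
gripper_width: 0.004
finger_force: 20.9
```

```bash
python3 - <<'E'
from h import *
print(monitor.get_state()["force"]);plan([])
E
```

```text
[-7.1585596  -1.97428685 40.06140082]
t 31.62 g [0.4747 0.1752 0.0989] ydir 1.54
```

The lid is hard down at tip z = 0.080, so it's fully shut. Checking the clamp tip positions and planning the swing.

```bash
python3 - <<'E'
from h import *
for p in[(102,497),(163,497),(530,497),(592,497)]: print(onz("top",(120+p[0]/6-.4,160+p[1]/6-.4),.12).round(4))
plan([(.4747,.1752,.207,1.5),(.375,.081,.207,1.5),(.375,.081,.119,1.5),(.467,.084,.119,1.5),(.467,.084,.16,1.5),(.503,.085,.16,1.5),(.503,.085,.1105,1.5)],per=.18)
E
```

```text
[0.4175 0.3062 0.12  ]
[0.4185 0.2759 0.12  ]
[0.4239 0.0962 0.12  ]
[0.4248 0.0661 0.12  ]
t 31.62 g [0.4747 0.1752 0.0989] ydir 1.54
  turn [ 0.1 -0.1  0. ] shift [ 0.01  0.01 -2.7 ]
-- (0.4747, 0.1752, 0.207, 1.5)
  turn [0. 0. 0.] shift [-2.29 -2.55 -0.  ]
-- (0.375, 0.081, 0.207, 1.5)
  turn [ 0. -0. -0.] shift [ 0.  -0.   2.2]
-- (0.375, 0.081, 0.119, 1.5)
  turn [0. 0. 0.] shift [0.01 2.3  0.  ]
-- (0.467, 0.084, 0.119, 1.5)
  turn [0. 0. 0.] shift [-0.    0.   -1.02]
-- (0.467, 0.084, 0.16, 1.5)
  turn [0. 0. 0.] shift [0.  0.9 0. ]
-- (0.503, 0.085, 0.16, 1.5)
  turn [0. 0. 0.] shift [ 0.   -0.    1.24]
-- (0.503, 0.085, 0.1105, 1.5)
```

Request:
{"fn": "play_rows", "kwargs": {"targets": [0, 0, 0, 0, 0, -0.5, 0, 0, 0, 0, 0, 0, -1.1, 0, 0, 0, 0, 0, 0, -1.8, 0, 0, 0, 0, 0, 0, -2.5, 0, 0, 0, 0, 0, 0, -2.8, 0]}}

```text
time_s: 32.03
position: [0.4749, 0.1747, 0.3727]
ee_rot: [3.137, -0.002, 1.597]
force: [1.6, 0.2, -1.0]
gripper_width: 0.003
finger_force: 0.0
```

Request:
{"fn": "play_rows", "kwargs": {"targets": [0, 0, 0, -0.5, -0.5, 0, 0, 0, 0, 0, -1, -1.1, 0, 0, 0, 0, 0, -1.6, -1.7, 0, 0, 0, 0, 0, -2.1, -2.3, 0, 0, 0, 0, 0, -2.4, -2.55, 0, 0]}}

```text
time_s: 32.45
position: [0.3719, 0.0738, 0.3688]
ee_rot: [-3.14, -0.001, 1.596]
force: [-0.6, 0.1, -0.2]
gripper_width: 0.008
finger_force: 0.0
```

Request:
{"fn": "play_rows", "kwargs": {"targets": [0, 0, 0, 0, 0, 0.3, 0, 0, 0, 0, 0, 0, 0.9, 0, 0, 0, 0, 0, 0, 1.5, 0, 0, 0, 0, 0, 0, 2, 0, 0, 0, 0, 0, 0, 2.15, 0]}}

```text
time_s: 32.87
position: [0.3739, 0.0759, 0.2814]
ee_rot: [-3.14, 0.001, 1.597]
force: [-0.6, 0.2, 0.8]
gripper_width: 0.006
finger_force: 0.0
```

```bash
python3 - <<'E'
from h import *
print(monitor.get_state()["force"]);plan([(.467,.083,.119,1.5)])
E
```

```text
[-0.60005122  0.19426208  0.8329985 ]
t 32.87 g [0.3736 0.0757 0.1224] ydir 1.53
  turn [-0.1  0.1  0. ] shift [0.11 2.33 0.08]
-- (0.467, 0.083, 0.119, 1.5)
```

Pushing the right clamp over.

Request:
{"fn": "play_rows", "kwargs": {"targets": [0, 0, 0, 0.1, 0.25, 0.08, 0, 0, 0, 0, 0.1, 0.5, 0.08, 0, 0, 0, 0, 0.1, 0.75, 0.08, 0, 0, 0, 0, 0.1, 1, 0.08, 0, 0, 0, 0, 0.1, 1.2, 0.08, 0]}}

```text
time_s: 33.28
position: [0.4242, 0.0815, 0.2808]
ee_rot: [3.14, -0.001, 1.598]
force: [-2.2, 0.2, 4.6]
gripper_width: 0.007
finger_force: 2.1
```

Request:
{"fn": "play_rows", "kwargs": {"targets": [0, 0, 0, 0, 0.25, 0, 0, 0, 0, 0, 0, 0.5, 0, 0, 0, 0, 0, 0, 0.75, 0, 0, 0, 0, 0, 0, 0.95, 0, 0, 0, 0, 0, 0, 1.15, 0, 0]}}

```text
time_s: 33.7
position: [0.4695, 0.0826, 0.2799]
ee_rot: [-3.142, 0.0, 1.597]
force: [-1.6, -0.5, 1.4]
gripper_width: 0.001
finger_force: 0.8
```

```bash
python3 - <<'E'
from h import *
print(monitor.get_state()["force"]);plan([(.468,.083,.16,1.5),(.503,.085,.16,1.5),(.503,.085,.1105,1.5)])
E
```

```text
[-1.63478377 -0.46284232  1.43918671]
t 33.7 g [0.4695 0.0826 0.1209] ydir 1.53
  turn [-0.  0.  0.] shift [ 0.01 -0.04 -0.98]
-- (0.468, 0.083, 0.16, 1.5)
  turn [ 0. -0. -0.] shift [0.03 0.88 0.  ]
-- (0.503, 0.085, 0.16, 1.5)
  turn [-0.  0.  0.] shift [ 0.   -0.    1.24]
-- (0.503, 0.085, 0.1105, 1.5)
```

Request:
{"fn": "play_rows", "kwargs": {"targets": [0, 0, 0, 0, 0, -0.5, 0, 0, 0, 0, 0, 0, -1, 0, 0, 0, 0, 0, 0.4, -1, 0, 0, 0, 0, 0, 0.8, -1, 0, 0, 0, 0, 0, 0.84, -1, 0]}}

```text
time_s: 34.12
position: [0.505, 0.0838, 0.3208]
ee_rot: [3.137, -0.0, 1.598]
force: [0.2, 0.4, 0.2]
gripper_width: 0.002
finger_force: 0.0
```

Request:
{"fn": "play_rows", "kwargs": {"targets": [0, 0, 0, 0, 0, 0, 0, 0, 0, 0, 0, 0, 0.3, 0, 0, 0, 0, 0, 0, 0.6, 0, 0, 0, 0, 0, 0, 0.9, 0, 0, 0, 0, 0, 0, 1.1, 0]}}

```text
time_s: 34.53
position: [0.503, 0.0835, 0.2758]
ee_rot: [3.138, -0.0, 1.597]
force: [1.2, 0.5, 2.1]
gripper_width: 0.004
finger_force: 1.2
```

Request:
{"fn": "play_rows", "kwargs": {"targets": [0, 0, 0, 0, 0, 0.05, 0, 0, 0, 0, 0, 0, 0.1, 0, 0, 0, 0, 0, 0, 0.15, 0, 0, 0, 0, 0, 0, 0.2, 0, 0, 0, 0, 0, 0, 0.22, 0]}}

```text
time_s: 34.95
position: [0.5025, 0.0833, 0.2687]
ee_rot: [3.14, -0.001, 1.597]
force: [-6.2, -1.1, 31.9]
gripper_width: 0.008
finger_force: 16.7
```

```bash
python3 - <<'E'
from h import *
print(monitor.get_state()["force"]);plan([])
E
```

```text
[-6.24378614 -1.11397541 31.90405535]
t 34.95 g [0.5027 0.0835 0.1097] ydir 1.51
```

The right clamp is hard flat (tip z = 0.091). Now the left clamp.

Request:
{"fn": "play_rows", "kwargs": {"targets": [0, 0, 0, 0, 0, -0.5, 0, 0, 0, 0, 0, 0, -1, 0, 0, 0, 0, 0, 0, -1.6, 0, 0, 0, 0, 0, 0, -2.2, 0, 0, 0, 0, 0, 0, -2.5, 0]}}

```text
time_s: 35.37
position: [0.502, 0.0832, 0.3695]
ee_rot: [3.14, -0.001, 1.597]
force: [0.5, 0.2, -0.2]
gripper_width: 0.008
finger_force: 0.0
```

```bash
python3 - <<'E'
from h import *
plan([(.369,.291,.207,1.5),(.369,.291,.1205,1.5)])
E
```

```text
t 35.37 g [0.5022 0.0834 0.2105] ydir 1.51
  turn [ 0. -0.  0.] shift [ 2.64 -1.59  0.04]
  turn [ 0. -0.  0.] shift [ 2.64 -1.59  0.04]
-- (0.369, 0.291, 0.207, 1.5)
  turn [0. 0. 0.] shift [ 0.   -0.    2.16]
-- (0.369, 0.291, 0.1205, 1.5)
```

Request:
{"fn": "play_rows", "kwargs": {"targets": [0, 0, 0, 0.6, -0.4, 0, 0, 0, 0, 0, 1.2, -0.8, 0, 0, 0, 0, 0, 1.8, -1.2, 0, 0, 0, 0, 0, 2.3, -1.5, 0, 0, 0, 0, 0, 2.64, -1.6, 0, 0]}}

```text
time_s: 35.78
position: [0.4328, 0.1891, 0.3668]
ee_rot: [-3.139, -0.0, 1.6]
force: [0.8, 0.5, 0.7]
gripper_width: 0.007
finger_force: 0.0
```

Request:
{"fn": "play_rows", "kwargs": {"targets": [0, 0, 0, 0.6, -0.4, 0, 0, 0, 0, 0, 1.2, -0.8, 0, 0, 0, 0, 0, 1.8, -1.2, 0, 0, 0, 0, 0, 2.3, -1.5, 0, 0, 0, 0, 0, 2.64, -1.6, 0, 0]}}

```text
time_s: 36.2
position: [0.3659, 0.2929, 0.3669]
ee_rot: [-3.139, 0.0, 1.601]
force: [0.7, 0.8, -0.7]
gripper_width: 0.008
finger_force: 0.0
```

Request:
{"fn": "play_rows", "kwargs": {"targets": [0, 0, 0, 0, 0, 0, 0, 0, 0, 0, 0, 0, 0.6, 0, 0, 0, 0, 0, 0, 1.2, 0, 0, 0, 0, 0, 0, 1.8, 0, 0, 0, 0, 0, 0, 2.1, 0]}}

```text
time_s: 36.62
position: [0.3678, 0.2898, 0.281]
ee_rot: [-3.139, 0.003, 1.597]
force: [-0.5, -0.2, -0.4]
gripper_width: 0.006
finger_force: 0.0
```

```bash
python3 - <<'E'
from h import *
print(monitor.get_state()["force"]);plan([(.463,.291,.1205,1.5)])
E
```

```text
[-0.52593188 -0.24423955 -0.43461554]
t 36.62 g [0.3675 0.2893 0.122 ] ydir 1.5
  turn [-0.1  0.2 -0. ] shift [-0.03  2.38  0.03]
-- (0.463, 0.291, 0.1205, 1.5)
```

Request:
{"fn": "play_rows", "kwargs": {"targets": [0, 0, 0, 0, 0.25, 0.04, 0, 0, 0, 0, 0, 0.5, 0.04, 0, 0, 0, 0, 0, 0.75, 0.04, 0, 0, 0, 0, 0, 1, 0.04, 0, 0, 0, 0, 0, 1.2, 0.04, 0]}}

```text
time_s: 37.03
position: [0.4183, 0.2925, 0.2826]
ee_rot: [3.14, -0.001, 1.597]
force: [-2.5, 0.0, 3.9]
gripper_width: 0.008
finger_force: 2.0
```

Request:
{"fn": "play_rows", "kwargs": {"targets": [0, 0, 0, 0, 0.25, 0, 0, 0, 0, 0, 0, 0.5, 0, 0, 0, 0, 0, 0, 0.75, 0, 0, 0, 0, 0, 0, 0.98, 0, 0, 0, 0, 0, 0, 1.18, 0, 0]}}

```text
time_s: 37.45
position: [0.4648, 0.2937, 0.2814]
ee_rot: [3.142, 0.0, 1.597]
force: [-1.5, -0.4, 1.1]
gripper_width: 0.005
finger_force: 0.7
```

Request:
{"fn": "play_rows", "kwargs": {"targets": [0, 0, 0, 0, 0, -0.5, 0, 0, 0, 0, 0, 0, -1, 0, 0, 0, 0, 0, 0.4, -1, 0, 0, 0, 0, 0, 0.8, -1, 0, 0, 0, 0, 0, 0.84, -1, 0]}}

```text
time_s: 37.87
position: [0.5002, 0.2944, 0.3222]
ee_rot: [3.138, -0.0, 1.596]
force: [0.8, -0.8, -0.2]
gripper_width: 0.006
finger_force: 0.0
```

```bash
python3 - <<'E'
from h import *
print(monitor.get_state()["force"]);plan([(.497,.2915,.1105,1.5)])
E
```

```text
[ 0.81600528 -0.80006712 -0.15681472]
t 37.87 g [0.5008 0.2945 0.1632] ydir 1.46
  turn [ 0.2 -0.  -0. ] shift [-0.07 -0.09  1.32]
-- (0.497, 0.2915, 0.1105, 1.5)
```

Request:
{"fn": "play_rows", "kwargs": {"targets": [0, 0, 0, 0, 0, 0.2, 0, 0, 0, 0, 0, 0, 0.5, 0, 0, 0, 0, 0, 0, 0.8, 0, 0, 0, 0, 0, 0, 1.05, 0, 0, 0, 0, 0, 0, 1.15, 0]}}

```text
time_s: 38.28
position: [0.5025, 0.2944, 0.2771]
ee_rot: [3.127, -0.003, 1.596]
force: [19.9, -1.7, 16.8]
gripper_width: 0.005
finger_force: 13.2
```

Request:
{"fn": "play_rows", "kwargs": {"targets": [0, 0, 0, 0, 0, 0.05, 0, 0, 0, 0, 0, 0, 0.1, 0, 0, 0, 0, 0, 0, 0.15, 0, 0, 0, 0, 0, 0, 0.2, 0, 0, 0, 0, 0, 0, 0.22, 0]}}

```text
time_s: 38.7
position: [0.5052, 0.2942, 0.2706]
ee_rot: [3.12, -0.005, 1.594]
force: [26.6, -2.9, 16.4]
gripper_width: 0.006
finger_force: 15.0
```

```bash
python3 - <<'E'
from h import *
print(monitor.get_state()["force"]);plan([])
E
```

```text
[26.62489518 -2.9004166  16.35653303]
t 38.7 g [0.5087 0.2951 0.1116] ydir 1.32
```

The tongue end caught on the finger's rear edge because the clamp is only partly over. Backing up, then pressing nearer the pivot.

Request:
{"fn": "play_rows", "kwargs": {"targets": [0, 0, 0, 0, 0.05, -0.3, 0, 0, 0, 0, 0, 0.05, -0.7, 0, 0, 0, 0, 0, 0.05, -1.1, 0, 0, 0, 0, 0, 0.05, -1.5, 0, 0, 0, 0, 0, 0.05, -1.7, 0]}}

```text
time_s: 39.12
position: [0.4989, 0.2949, 0.335]
ee_rot: [-3.141, -0.0, 1.598]
force: [0.7, -0.1, 0.1]
gripper_width: 0.004
finger_force: 0.0
```

Request:
{"fn": "play_rows", "kwargs": {"targets": [0, 0, 0, -0.05, -0.3, 0, 0, 0, 0, 0, -0.05, -0.6, 0, 0, 0, 0, 0, -0.05, -0.9, 0, 0, 0, 0, 0, -0.05, -1.05, 0, 0, 0, 0, 0, -0.05, -1.05, 0, 0]}}

```text
time_s: 39.53
position: [0.4557, 0.2919, 0.334]
ee_rot: [-3.14, 0.0, 1.599]
force: [-0.9, 0.2, -0.5]
gripper_width: 0.006
finger_force: 0.0
```

```bash
python3 - <<'E'
from h import *
print(monitor.get_state()["force"]);plan([(.462,.2925,.1135,1.5)])
f=grab_frame("top");g=grab_frame("side");cv2.imwrite("pics/t5.png",f);cv2.imwrite("pics/s5.png",g)
E
```

```text
[-0.94334122  0.15818104 -0.54902201]
t 39.53 g [0.4553 0.2918 0.175 ] ydir 1.62
  turn [-0.1  0.   0.1] shift [0.01 0.16 1.54]
-- (0.462, 0.2925, 0.1135, 1.5)
```

Request:
{"fn": "play_rows", "kwargs": {"targets": [0, 0, 0, 0, 0.12, 0.3, 0, 0, 0, 0, 0, 0.12, 0.6, 0, 0, 0, 0, 0, 0.12, 0.9, 0, 0, 0, 0, 0, 0.12, 1.1, 0, 0, 0, 0, 0, 0.12, 1.25, 0]}}

```text
time_s: 40.05
position: [0.4625, 0.2914, 0.2832]
ee_rot: [-3.141, 0.001, 1.597]
force: [0.3, 0.5, -0.1]
gripper_width: 0.006
finger_force: 0.0
```

Request:
{"fn": "play_rows", "kwargs": {"targets": [0, 0, 0, 0, 0, 0.06, 0, 0, 0, 0, 0, 0.12, 0.12, 0, 0, 0, 0, 0, 0.25, 0.18, 0, 0, 0, 0, 0, 0.35, 0.22, 0, 0, 0, 0, 0, 0.45, 0.22, 0]}}

```text
time_s: 40.47
position: [0.4808, 0.2922, 0.276]
ee_rot: [3.141, -0.0, 1.597]
force: [-0.4, 0.5, 1.1]
gripper_width: 0.002
finger_force: 0.6
```

```bash
python3 - <<'E'
from h import *
print(monitor.get_state()["force"]);plan([])
E
```

```text
[-0.37500097  0.49065397  1.12416605]
t 40.47 g [0.4809 0.2923 0.117 ] ydir 1.52
```

Request:
{"fn": "play_rows", "kwargs": {"targets": [0, 0, 0, 0, 0, 0.04, 0, 0, 0, 0, 0, 0.05, 0.08, 0, 0, 0, 0, 0, 0.1, 0.12, 0, 0, 0, 0, 0, 0.15, 0.16, 0, 0, 0, 0, 0, 0.15, 0.2, 0]}}

```text
time_s: 40.88
position: [0.4865, 0.2924, 0.269]
ee_rot: [-3.141, -0.001, 1.597]
force: [-7.9, -3.9, 34.2]
gripper_width: 0.009
finger_force: 17.2
```

Request:
{"fn": "play_rows", "kwargs": {"targets": [0, 0, 0, 0, 0, 0.02, 0, 0, 0, 0, 0, 0, 0.04, 0, 0, 0, 0, 0, 0, 0.06, 0, 0, 0, 0, 0, 0, 0.08, 0, 0, 0, 0, 0, 0, 0.08, 0]}}

```text
time_s: 41.3
position: [0.4866, 0.2921, 0.2685]
ee_rot: [3.141, -0.003, 1.597]
force: [-12.8, -7.1, 49.3]
gripper_width: 0.003
finger_force: 24.5
```

```bash
python3 - <<'E'
from h import *
print(monitor.get_state()["force"]);plan([])
E
```

```text
[-12.77388811  -7.10415824  49.34875814]
t 41.3 g [0.4867 0.2926 0.1095] ydir 1.51
```

Hard stop at tip z = 0.0905, the same as on the right. Rising clear and verifying by image measurement.

Request:
{"fn": "play_rows", "kwargs": {"targets": [0, 0, 0, 0, 0, -0.5, 0, 0, 0, 0, 0, 0, -1.1, 0, 0, 0, 0, 0, 0, -1.9, 0, 0, 0, 0, 0, 0, -2.8, 0, 0, 0, 0, 0, 0, -3.7, 0]}}

```text
time_s: 41.72
position: [0.4856, 0.2922, 0.4137]
ee_rot: [-3.14, 0.001, 1.598]
force: [0.5, 0.7, -0.1]
gripper_width: 0.005
finger_force: 0.0
```

Request:
{"fn": "play_rows", "kwargs": {"targets": [0, 0, 0, 0.9, -0.4, -0.3, 0, 0, 0, 0, 1.8, -0.8, -0.6, 0, 0, 0, 0, 2.7, -1.2, -0.6, 0, 0, 0, 0, 3.6, -1.6, -0.6, 0, 0, 0, 0, 4.4, -2, -0.6, 0]}}

```text
time_s: 42.13
position: [0.3997, 0.4684, 0.4367]
ee_rot: [-3.141, -0.001, 1.599]
force: [0.4, 0.5, -0.3]
gripper_width: 0.004
finger_force: 0.0
```

Request:
{"fn": "play_rows", "kwargs": {"targets": [0, 0, 0, 0.7, -0.6, 0, 0, 0, 0, 0, 1.4, -1.2, 0, 0, 0, 0, 0, 2.1, -1.8, 0, 0, 0, 0, 0, 2.8, -2.4, 0, 0, 0, 0, 0, 3.4, -2.8, 0, 0]}}

```text
time_s: 42.55
position: [0.2823, 0.6012, 0.436]
ee_rot: [-3.139, 0.0, 1.601]
force: [0.2, -0.4, 1.8]
gripper_width: 0.006
finger_force: 0.0
```

```bash
python3 - <<'E'
from h import *
f=grab_frame("top");g=grab_frame("side");cv2.imwrite("pics/tf.png",f)
hsv=cv2.cvtColor(f,cv2.COLOR_BGR2HSV)
m=(hsv[...,1]<50).astype(np.uint8);m[:160]=0;m[252:]=0;m[:,:120]=0;m[:,245:]=0
n,l,st,ce=cv2.connectedComponentsWithStats(m)
for i in range(1,n):
    if st[i,4]<20: continue
    x,y,w,h=st[i,:4]
    print(st[i],"far-left",onz("top",(x-.5,y-.5),.0915).round(4),"far-right",onz("top",(x+w-.5,y-.5),.0915).round(4),"near",onz("top",(x+w/2,y+h-.5),.085).round(4))
# side: gray in case region
hs=cv2.cvtColor(g,cv2.COLOR_BGR2HSV);m=(hs[...,1]<50).astype(np.uint8);m[:110]=0;m[205:]=0;m[:,:165]=0;m[:,262:]=0
n,l,st,ce=cv2.connectedComponentsWithStats(m)
print([st[i].tolist() for i in range(1,n) if st[i,4]>15])
for y,nm in((.081,"R"),(.291,"L")):
    px=.4578 if nm=="R" else .4512
    print(nm,"expect side tip",np.round(proj("side",(px+.06,y,.0865)),1),"back",np.round(proj("side",(px-.005,y,.0915)),1),"upright tip",np.round(proj("side",(px-.025,y,.122)),1))
plan([]);print(monitor.get_state()["force"])
E
```

```text
[140 214  16  21 230] far-left [0.5035 0.3101 0.0915] far-right [0.5049 0.2611 0.0915] near [0.4412 0.2829 0.085 ]
[208 214  15  21 220] far-left [0.5091 0.1039 0.0915] far-right [0.5103 0.059  0.0915] near [0.4472 0.0785 0.085 ]
[160 229  40  16 226] far-left [0.4602 0.2469 0.0915] far-right [0.4637 0.1263 0.0915] near [0.4142 0.1843 0.085 ]
[[176, 129, 24, 40, 289], [192, 166, 21, 22, 212]]
R expect side tip [213.5 170.2] back [193.6 172.7] upright tip [186.3 166.9]
L expect side tip [200.1 132. ] back [182.1 133.8] upright tip [175.3 127.8]
t 42.65 g [0.2793 0.6036 0.2761] ydir 2.06
[ 0.19079523  0.57958777 -0.76014707]
```

```bash
python3 -c "
from cell import job
print(job.finish_job())"
```

```text
the job is handed in; nothing more can be done
None
```

The job is handed in: both planes are in bays 1 and 2 on their soles, the lid is fully shut, both clamps lie flat on it, and the arm is clear. I had no pictures left to view after placing the planes, so the shut lid and flat clamps rest on contact heights, plus a final top-image measurement of the clamps. The arm never went near the hammer, offcut or try square.

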